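Mount the sample carrier on the analyser's dovetail stage and load the brass disc

TASK

Slide the loose sample carrier onto the stage's dovetail rail from its open tapered end, red knob towards the robot, until it rests against the blue stop, then clamp it there by turning the red knob clockwise until it is tight. After that, seat the brass disc flat in the round recess on top of the carrier and let go, leaving the other two discs and the brush where they are.

Things in the scene. Friction and masses are not known exactly. Their poses are not given: they have to be found in the camera images.
- stage: Fixed dovetail stage: dark base plate 100 (x) x 225 (y) x 12 mm carrying a steel dovetail rail along its y. Origin on the bench under the rail's centre line; x across, y along the rail towards its open end, z up. Rail head: 40 mm wide at its top (60 mm above the bench), undercut at 60 degrees to 24 mm at 46 mm height, on a 20 mm neck.
- rail_end (a point): Middle of the rail's open end, at rail-top height (60 mm): y = +105 mm in the stage's frame, same axes. The carrier enters here, moving along -y. The rail's last 22 mm taper to a nose 4.5 mm narrower per side and 4 mm lower.
- stop_face (a point): Middle of the face of the blue stop (64 mm wide, 70 mm high) that closes the rail's other end, at rail-top height: y = -105 mm in the stage's frame, same axes.
- carrier_block (a point): Centre of the blue block (56 x 56 x 34 mm high) on top of the loose carrier (0.5 kg). Grip it from above across its two y faces. Axes are the carrier's: y along its channel, z up, the knob on its -x side. It is 43 mm above the bench at first; on the rail 87 mm, and against the stop at y = -50 mm in the stage's frame.
- carrier_channel (a point): Middle of the underside of the carrier's aluminium plate, 72 (x) x 110 (y) x 10 mm, 27 mm below carrier_block, same axes. It rides on the rail's top. Two cheeks reach 16 mm down from the plate and form the dovetail channel, open at both y ends, 1.75 mm play per side. The plate's flat top (17 mm below carrier_block) reaches 27 mm beyond the block's y faces.
- nest_floor (a point): Centre of the floor of the round recess in the top of the carrier's block: 45 mm across with a 2 mm chamfer, 8 mm deep, its rim 17 mm above carrier_block. This point is 9 mm above carrier_block.
- knob_grip (a point): Middle of the clamp knob's red bar: 40 mm long (x), 12 mm thick (y), 28 mm high (z), on a black disc 32 mm across, 15 mm below. z is the knob's axis, pointing outward, 25 degrees from vertical, leaning to the carrier's -x. Pinch across y with the tool along this axis and turn about it; x and y turn with it. From carrier_block: carrier x -62 mm, z +27 mm.
- clamp_knob (a joint): Clamp knob's turn, rad: starts at 0 to 0.25 (loose), grows clockwise seen from outside (looking along -z of knob_grip), end stop 1.45. A brass jaw in the channel bites the rail at about 1.1, then it turns harder; tight from 1.15. At 0.7 the bar lies in the carrier's x-z plane. Friction 0.08 N m; let go, it eases back to about 1.26 and stays.
- brass_disc_center (a point): Centre of the brass-yellow disc: upright cylinder 38 mm across, 34 mm high, 0.32 kg, in any of the three places in the tray, 80 mm apart, on the tray's 3 mm floor. This point is 17 mm above its underside; seated in the recess it is 26 mm above carrier_block.
- steel_disc_center (a point): Centre of the dark steel disc, same size; to be left in the tray.
- white_disc_center (a point): Centre of the white ceramic disc, same size; to be left in the tray.
- tray: Fixed low blue tray, 70 (x) x 250 (y) x 12 mm, walls 3 mm; origin under its centre; the discs stand in a row along its y.
- brush: Loose cleaning brush 160 mm long lying on the bench along its x, low (under 30 mm); origin under its middle; to be left alone.

How it is judged:
By the outcome, as a careful person would: the job done as asked, in the order asked, and still so for the second after the job is handed in, with the robot touching nothing.
It also fails if it takes over 69 s, if anything falls off the work surface, if the arm or the gripper's body presses on something with over 40 N, if the wrist force passes 120 N, or if a joint passes its speed limit or range.

ROBOT

A 6-joint arm with a two-finger parallel gripper is mounted at the origin on the work surface. World frame = base frame: x ahead of the robot, y to its left, z up, the work surface at z = 0. Lengths are in m, angles in rad, forces in N, time in s.
With the tool pointing down it reaches from about 0.425 to 0.95 m from the base axis. Payload 3.5 kg.
Tool frame: the origin (TCP) lies at the very end of the fingers, on their centre line; the grasp point (between the pads) lies 19 mm behind it (tcp_to_grasp is the distance from the TCP to the grasp point, in m); z points along the fingers, y is the direction in which the jaws open and shut (so a half turn about z gives the same grasp; the last joint's range is limited). The gripper opens to 85 mm and grips with 20 to 120 N. Pads are 22 mm wide; open, the fingers measure 114 mm over their backs; the gripper's body (76 mm by 85 mm) begins 54 mm behind the grasp point. The pads swing forward as they close: fully open they stand 13 mm farther back than shut.
Start: joints at [-1.433, 0.286, 1.577, -0, 1.279, -0.15], TCP at [0.192, -0.647, 0.231] pointing down, gripper open.
Joint ranges: [-2.77, 2.77], [-0.9, 2.22], [0.21, 2.48], [-1.53, 4.67], [0.24, 2.81], [-2.84, 2.84]. Speed limits (rad/s): [2.79, 2.79, 3.14, 3.14, 3.14, 3.14].

INTERFACE

Orientations are given as a unit quaternion [x, y, z, w].
In Python, from plant import * gives the robot as it stands. The module is installed in compiled form; this text tells all that it offers.
- The arm moves only by the tool arm_command, never from a script. Its argument "steps" is a list of rows, each a list of 3 entries, a list of its own where there are three numbers: the turn, a rotation vector about the tool's x, y, z in rad, then the shift along the tool's x, y, z in m, then the gripper command: -1 is shut, 1 is fully open, values between are in proportion. A call has 1 to 12 rows; each row is the pose to reach, as a shift and turn from the pose measured when the call began, along the tool's axes at that moment; what a row does not reach only later rows make up. A row lasts 1/8 s, in which the tool goes at most 62.5 mm and 10.7 degrees, less where a joint would pass 70% of its speed; a pose out of reach is approached as far as the arm can. A call with a gripper value outside its range is refused whole. The fingers move at their own pace and stop on an object; "force" is the grip in N (left out, the last holds). Time passes only in rows, so rows that repeat a pose let the fingers close. It gives the time, the measured TCP pose, the force and the opening at its end, in the units of the state.
- get_state(): the state, without advancing time (a new reading comes with each control period).
- read_camera(name): name is "scene" or "side" or "wrist"; returns a dict with "frame" (400x640x3 uint8, red, green, blue), "vfov" (degrees; the focal length in pixels is half the picture's height over the tangent of half this angle, whatever the lens; pixels are square), "cx", "cy" (the principal point, pixels), "dist" ([k1, k2, p1, p2, k3] as OpenCV has them; the pictures are not rectified), "position" and "rotation" of the camera in the world; the wrist camera has in their place "mount" (4x4, takes a point from camera to tool coordinates, whose origin is the TCP and whose axes are the flange's). Camera axes: x right, y up, looking along -z (the intrinsics and any distortion apply to the point x, -y, -z); pixel columns grow to the right and rows downward; lengths in m; the calibration is good to about 2 mm. A picture is of the moment at which its call begins: read the wrist's pose just before it. There is no depth.
- sign_off(): hands the job in, once; it reports no verdict.
The state is a dict: "time": time; "qpos": joint angles; "dq": joint speeds; "joint_efforts": joint torques, N m; "eef_pos": TCP position; "tcp_rot": TCP orientation; "contact_force": force on the tool from outside, world axes, zero at the start; "wrist_torque": the same for the moment, N m; "opening": opening from 0.0 (shut) to 1.0 (fully open).
Only numpy, scipy, OpenCV 4.12 (cv2) and the standard library are available. Lean on these libraries where they do the work, as an engineer would, in place of code of your own. Each camera call takes 0.05 s, during which the arm holds its last target.

## Working session

There is one attempt and no reset: what is moved stays moved. The work goes in short steps, Python scripts to look and compute and a tool call to move; the robot and the scene stay as the last step left them, time stands still between calls to the robot, and variables do not carry over. Pictures are saved under pics/ and viewed, and the job is handed in when it is done.

Besides the shell and the picture viewer there is one more tool, called after "Emit:" as a command line: name --argument value ..., lists and objects as JSON in quotes. arm_command: Moves the arm, as the interface text tells. Its arguments: {"type":"object","properties":{"steps":{"type":"array"},"force":{"type":"number"}},"required":["steps"]}

```bash
mkdir -p pics; cat > h.py <<'E'
from plant import *
import numpy as np, cv2
from scipy.spatial.transform import Rotation as R
E
python3 - <<'E'
from h import *
s=get_state();print(s)
for n in ["scene","side","wrist"]:
    c=read_camera(n);cv2.imwrite(f"pics/{n}0.png",c["frame"][:,:,::-1])
    print(n,{k:v for k,v in c.items() if k!="frame"})
E
```

```text
{'time': 0.0, 'qpos': array([-1.43299735e+00,  2.87184321e-01,  1.57813481e+00, -2.37001582e-05,
        1.27857734e+00, -1.49974150e-01]), 'dq': array([-0.00012995,  0.00044741,  0.00229228, -0.00075295, -0.00057132,
       -0.00070578]), 'joint_efforts': array([-1.77357292e-04, -4.05985630e+01, -2.92626679e+01, -1.77395177e-04,
        5.78504551e-03, -2.88679454e-07]), 'eef_pos': array([ 0.19152841, -0.64659577,  0.22995757]), 'tcp_rot': array([ 9.89665028e-01,  1.43393885e-01, -4.33127006e-06, -1.15195623e-03]), 'contact_force': array([ 0.07716023, -0.37022714, -0.62632201]), 'wrist_torque': array([0.02089824, 0.00058532, 0.00658224]), 'opening': 0.9964568346260851}
scene {'vfov': 52.36472017951114, 'cx': 328.75465485667837, 'cy': 199.1348370646283, 'dist': array([-0.06182448,  0.        ,  0.        ,  0.        ,  0.        ]), 'position': array([ 1.02896781, -0.50876986,  0.82008931]), 'rotation': array([0.32872717, 0.13109557, 0.33183877, 0.87443435])}
side {'vfov': 48.32807299843389, 'cx': 316.0105418276931, 'cy': 195.78898427281024, 'dist': array([-0.12696269,  0.        ,  0.        ,  0.        ,  0.        ]), 'position': array([0.39454406, 0.79617734, 0.90009684]), 'rotation': array([-0.04042161,  0.38545672,  0.91765335, -0.08775839])}
wrist {'vfov': 61.32911611208667, 'cx': 319.9362983975321, 'cy': 197.91856303214595, 'dist': array([-0.01123225,  0.        ,  0.        ,  0.        ,  0.        ]), 'mount': array([[-2.65529240e-04,  9.65196814e-01,  2.61524455e-01,
         6.48094291e-02],
       [ 9.99999270e-01,  5.64531938e-04, -1.06818072e-03,
         3.80704096e-04],
       [-1.17864354e-03,  2.61523980e-01, -9.65196259e-01,
        -1.42321148e-01],
       [ 0.00000000e+00,  0.00000000e+00,  0.00000000e+00,
         1.00000000e+00]])}
```

View pics/scene0.png

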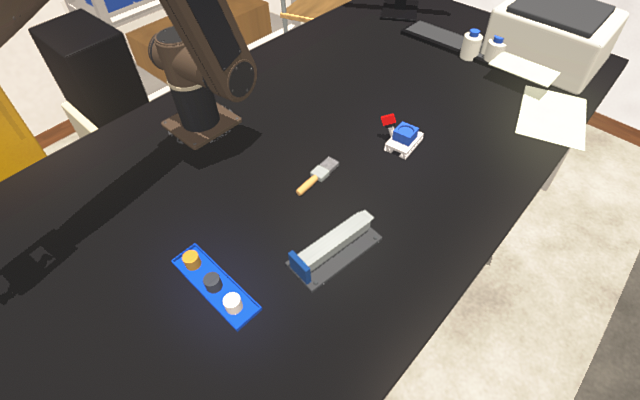

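View pics/side0.png

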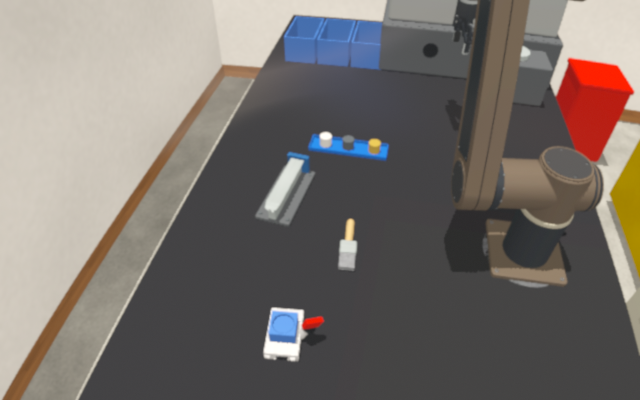

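View pics/wrist0.png

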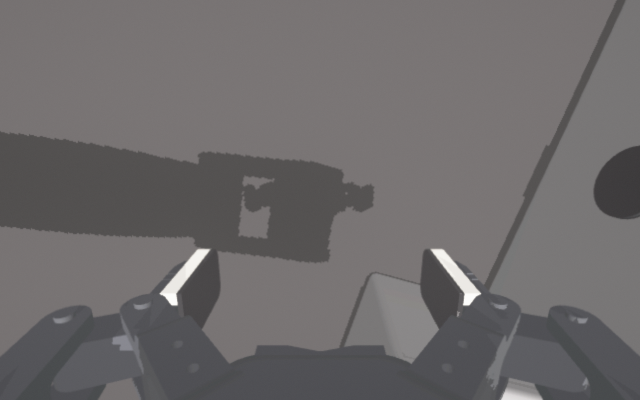

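```bash
cat > crop.py <<'E'
import cv2,sys,numpy as np
# crop.py in out x0 y0 x1 y1 scale
i,o=sys.argv[1:3];x0,y0,x1,y1,s=map(int,sys.argv[3:])
f=cv2.imread(i)[y0:y1,x0:x1];f=cv2.resize(f,None,fx=s,fy=s,interpolation=cv2.INTER_CUBIC)
for x in range((x0+9)//10*10,x1,10):
    cv2.line(f,((x-x0)*s,0),((x-x0)*s,6 ),(0,255,0),1)
    if x%20==0: cv2.putText(f,str(x),((x-x0)*s,18),0,.4,(0,255,0),1)
for y in range((y0+9)//10*10,y1,10):
    cv2.line(f,(0,(y-y0)*s),(6,(y-y0)*s),(0,255,0),1)
    if y%20==0: cv2.putText(f,str(y),(8,(y-y0)*s+4),0,.4,(0,255,0),1)
cv2.imwrite(o,f)
E
python3 crop.py pics/scene0.png pics/s1.png 375 105 435 165 10
python3 crop.py pics/scene0.png pics/s2.png 280 200 390 295 7
python3 crop.py pics/side0.png pics/d1.png 255 300 335 365 9
python3 crop.py pics/side0.png pics/d2.png 250 145 325 230 7
python3 crop.py pics/scene0.png pics/s3.png 165 235 270 330 6
python3 crop.py pics/side0.png pics/d3.png 300 125 400 165 8
```

```text
(no output)
```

View pics/s1.png

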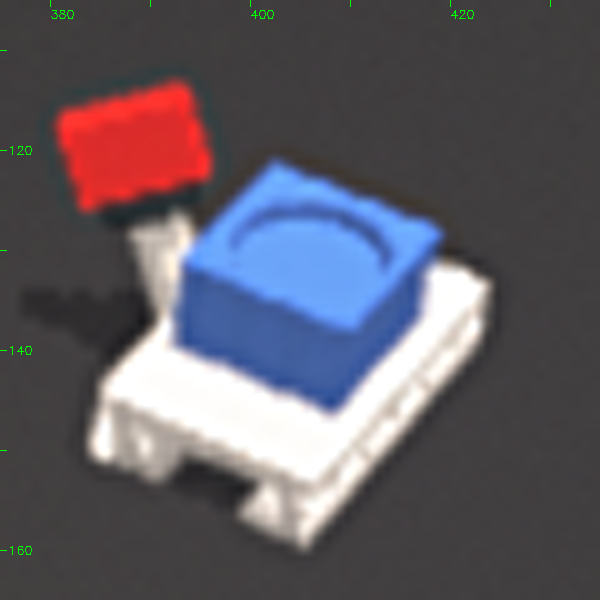

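View pics/s2.png

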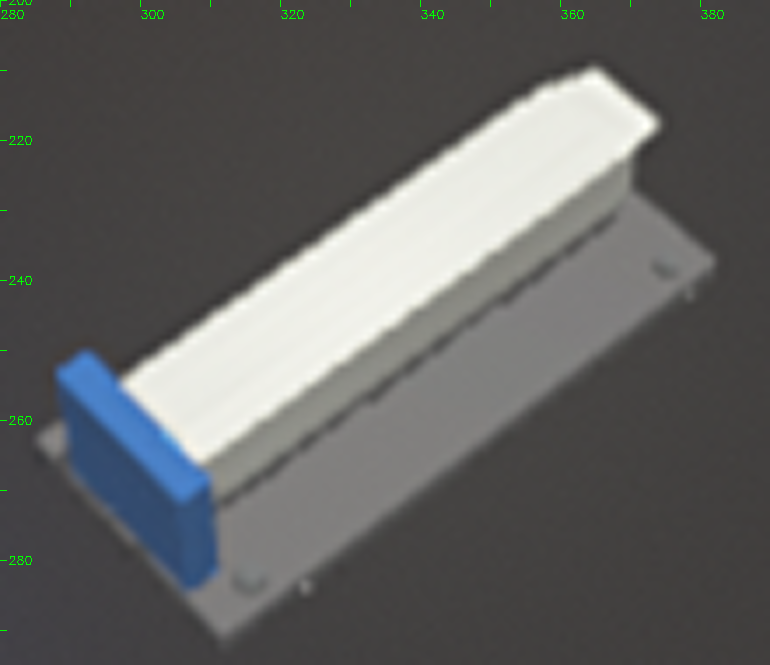

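View pics/d1.png

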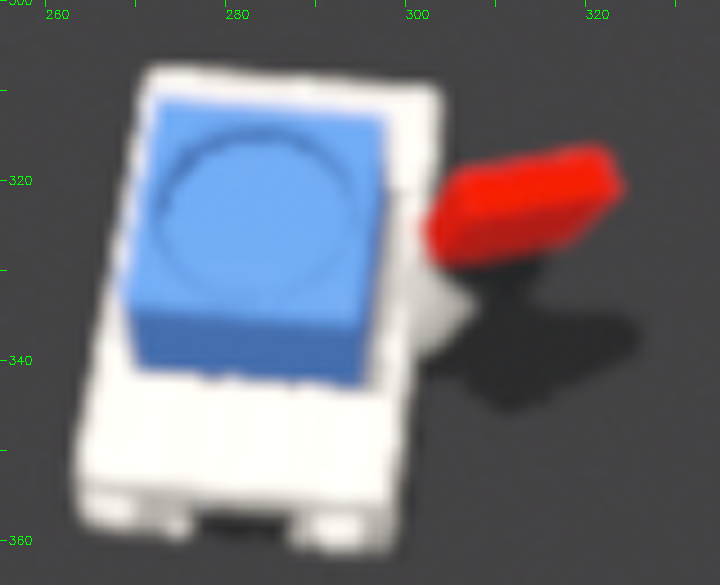

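View pics/d2.png

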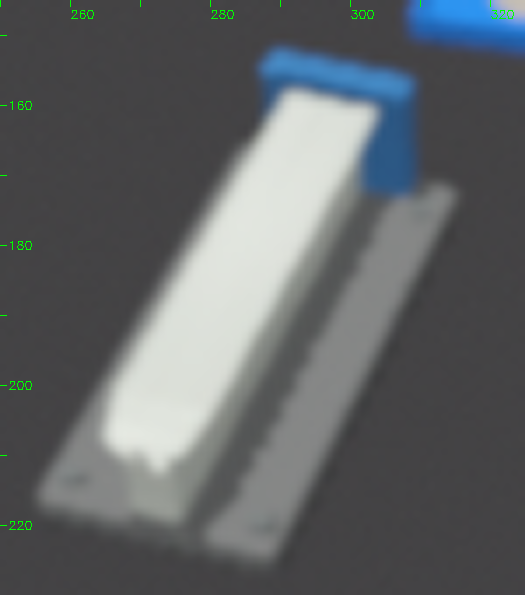

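View pics/s3.png

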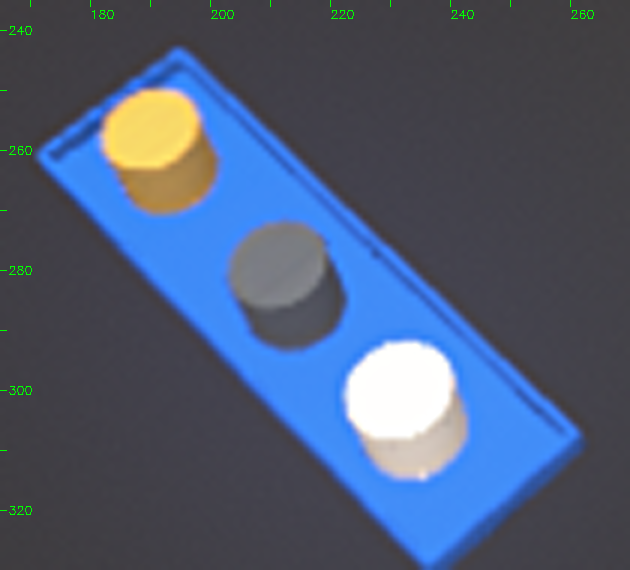

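View pics/d3.png

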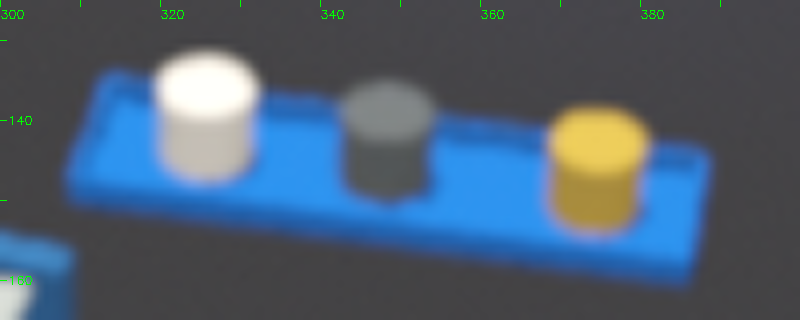

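```bash
cat >> h.py <<'E'
from scipy.optimize import least_squares
CAM={}
def cam(n):
    if n not in CAM: CAM[n]=read_camera(n)
    return CAM[n]
def K(c):
    f=200/np.tan(np.radians(c["vfov"])/2); return np.array([[f,0,c["cx"]],[0,f,c["cy"]],[0,0,1.]])
def proj(c,P,pos=None,rot=None):
    P=np.atleast_2d(P)
    if pos is None: pos=c["position"];rot=R.from_quat(c["rotation"])
    q=rot.inv().apply(P-pos)*[1,-1,-1]
    return cv2.projectPoints(q,np.zeros(3),np.zeros(3),K(c),c["dist"])[0][:,0]
def wristpose(c,s):
    Rt=R.from_quat(s["tcp_rot"]);M=c["mount"]
    return s["eef_pos"]+Rt.apply(M[:3,3]), Rt*R.from_matrix(M[:3,:3])
def planepose(p,L): # p=[x,y,yaw], L local pts
    return R.from_euler('z',p[2]).apply(np.atleast_2d(L))+[p[0],p[1],0]
E
cat > fit.py <<'E'
from h import *
def fit(views,p0,name):
    f=lambda p: np.concatenate([(proj(cam(n),planepose(p,np.array([l for l,_ in o])/1000.))-np.array([u for _,u in o])).ravel() for n,o in views])
    r=least_squares(f,p0,loss='soft_l1'); 
    print(name,r.x.round(4),"deg",np.degrees(r.x[2]).round(2),"res",f(r.x).reshape(-1,2).round(1).tolist())
    return r.x
def V(x0,y0,s,d): return [(l,(u/s+x0-.5,v/s+y0-.5)) for l,(u,v) in d]
B=28;T=60 # carrier local: z abs on bench; block center 43
sc=V(375,105,10,[((B,-B,T),(355,330)),((-B,-B,T),(185,265)),((-B,B,T),(275,158)),((B,B,T),(443,235)),((B,-B,26),(335,415)),((-B,-B,26),(172,345)),((-36,-55,26),(105,390)),((36,-55,26),(315,485)),((36,55,26),(490,285))])
sd=V(255,300,9,[((B,-B,T),(160,98)),((-B,-B,T),(385,115)),((-B,B,T),(365,328)),((B,B,T),(128,305)),((-B,B,26),(362,387)),((B,B,26),(137,370)),((36,-55,26),(148,68)),((-36,-55,26),(440,88)),((36,55,26),(80,487)),((-36,55,26),(393,505))])
for v,n in (([("scene",sc)],"car scene"),([("side",sd)],"car side"),([("scene",sc),("side",sd)],"car both")): fit(v,[.7,.3,0],n)
sc=V(280,200,7,[((-20,-105,60),(118,383)),((20,-105,60),(200,465)),((-15.5,105,56),(597,67)),((15.5,105,56),(660,125)),((50,112.5,12),(715,262)),((-50,-112.5,12),(37,438)),((-32,-105,70),(85,350)),((32,-105,70),(210,475))])
sd=V(250,145,7,[((32,-105,70),(262,72)),((-32,-105,70),(413,95)),((20,-105,60),(285,90)),((-20,-105,60),(380,108)),((50,112.5,12),(38,490)),((-50,-112.5,12),(460,190))])
for v,n in (([("scene",sc)],"st scene"),([("side",sd)],"st side"),([("scene",sc),("side",sd)],"st both")): fit(v,[.7,-.1,0],n)
for nm,a,b in (("brass",(150,128),(598,140)),("steel",(277,264),(388,112)),("white",(400,388),(207,90))):
    fit([("scene",V(165,235,6,[((0,0,37),a)]))],[.5,-.3,0],nm+" scene")
    fit([("side",V(300,125,8,[((0,0,37),b)]))],[.5,-.3,0],nm+" side")
E
python3 fit.py
```

```text
car scene [0.5625 0.341  0.104 ] deg 5.96 res [[-0.2, 0.1], [-0.1, -0.5], [0.1, 0.5], [-0.0, -0.4], [0.2, 0.6], [-0.0, 0.4], [-0.2, -0.3], [0.2, -0.3], [0.0, -0.1]]
car side [0.5595 0.3428 0.1157] deg 6.63 res [[-0.4, -0.2], [0.5, -0.3], [-0.2, -0.4], [-0.7, 0.2], [0.9, 0.7], [-0.3, 0.6], [0.3, 0.4], [-0.3, 0.4], [0.4, -1.0], [-0.1, -0.3]]
car both [0.5603 0.3426 0.1162] deg 6.66 res [[-0.4, -0.5], [-0.4, -1.0], [-0.3, 0.0], [-0.4, -1.0], [0.1, -0.0], [-0.3, -0.1], [-0.4, -0.7], [0.2, -0.9], [-0.4, -0.8], [-0.7, -0.4], [0.1, -0.5], [-0.5, -0.6], [-1.0, 0.0], [0.5, 0.6], [-0.6, 0.5], [0.0, 0.3], [-0.6, 0.2], [0.1, -1.1], [-0.5, -0.5]]
st scene [ 0.6635 -0.0855 -0.1301] deg -7.46 res [[-1.0, 0.8], [-1.5, 0.7], [-0.2, 0.6], [-0.3, -0.2], [2.6, -1.9], [1.7, -1.9], [0.1, -0.4], [0.3, 0.4]]
st side [ 0.6603 -0.0855 -0.1117] deg -6.4 res [[0.3, -1.1], [-0.7, -0.3], [1.0, -0.3], [0.2, -0.3], [-0.2, 2.9], [-0.5, 0.6]]
st both [ 0.6628 -0.0856 -0.1288] deg -7.38 res [[-1.2, 0.7], [-1.7, 0.6], [-0.5, 0.5], [-0.6, -0.4], [2.4, -2.1], [1.5, -2.0], [-0.2, -0.5], [0.1, 0.3], [0.2, -1.2], [-1.0, -0.2], [0.8, -0.4], [-0.0, -0.3], [-1.6, 2.4], [-0.8, 0.8]]
brass scene [ 0.4358 -0.3421  0.    ] deg 0.0 res [[-0.0, -0.0]]
brass side [ 0.4351 -0.3411  0.    ] deg 0.0 res [[-0.0, 0.0]]
steel scene [ 0.5211 -0.3461  0.    ] deg 0.0 res [[0.0, 0.0]]
steel side [ 0.5194 -0.3435  0.    ] deg 0.0 res [[0.0, -0.0]]
white scene [ 0.5946 -0.3479  0.    ] deg 0.0 res [[-0.0, -0.0]]
white side [ 0.593  -0.3444  0.    ] deg 0.0 res [[-0.0, 0.0]]
```

```bash
cat >> h.py <<'E'
def down(yaw): # tool x at heading yaw, z down
    return R.from_euler('z',yaw)*R.from_euler('x',np.pi)
def go(pos,rot):
    s=get_state();R0=R.from_quat(s["tcp_rot"])
    print("turn",(R0.inv()*rot).as_rotvec().round(3).tolist(),"shift",R0.inv().apply(np.array(pos)-s["eef_pos"]).round(4).tolist())
def st():
    s=get_state();e=R.from_quat(s["tcp_rot"])
    print("t",round(s["time"],2),"p",s["eef_pos"].round(4),"x",e.apply([1,0,0]).round(3),"z",e.apply([0,0,1]).round(3),"F",s["contact_force"].round(1),"M",s["wrist_torque"].round(2),"op",round(s["opening"],3),"q",s["qpos"].round(2))
    return s
E
python3 - <<'E'
from h import *
go([.52,-.2,.26],down(.11)); go([.56,.06,.26],down(.11)); go([.53,.342,.23],down(.11))
E
```

```text
turn [-0.001, -0.0, 0.178] shift [0.4418, -0.3353, -0.0289]
turn [-0.001, -0.0, 0.178] shift [0.5539, -0.5733, -0.0286]
turn [-0.001, -0.0, 0.178] shift [0.6052, -0.8522, 0.0018]
```

Emit:
arm_command --steps '[[[0,0,0.178],[0.44,-0.335,-0.03],1],[[0,0,0.178],[0.44,-0.335,-0.03],1],[[0,0,0.178],[0.44,-0.335,-0.03],1],[[0,0,0.178],[0.44,-0.335,-0.03],1],[[0,0,0.178],[0.44,-0.335,-0.03],1],[[0,0,0.178],[0.44,-0.335,-0.03],1],[[0,0,0.178],[0.44,-0.335,-0.03],1],[[0,0,0.178],[0.44,-0.335,-0.03],1],[[0,0,0.178],[0.51,-0.43,-0.02],1],[[0,0,0.178],[0.56,-0.48,-0.02],1],[[0,0,0.178],[0.56,-0.48,-0.02],1],[[0,0,0.178],[0.56,-0.48,-0.02],1]]'

```text
time: 1.75
eef_pos: [0.5929, -0.0254, 0.2513]
tcp_rot: [0.998, 0.055, 0.0, -0.001]
contact_force: [0.3, -0.6, -0.0]
opening: 0.999
```

```bash
cat > wshot.py <<'E'
from h import *
import sys,pickle
s=st();c=read_camera("wrist");pickle.dump((s,c),open(f"pics/{sys.argv[1]}.pkl","wb"));cv2.imwrite(f"pics/{sys.argv[1]}.png",c["frame"][:,:,::-1])
E
python3 wshot.py w1
```

```text
t 1.75 p [ 0.5929 -0.0254  0.2513] x [0.994 0.111 0.   ] z [ 0.     0.001 -1.   ] F [ 0.3 -0.6 -0. ] M [ 0.02 -0.11 -0.01] op 0.999 q [-0.21  0.09  1.76  0.    1.29  1.25]
```

View pics/w1.png

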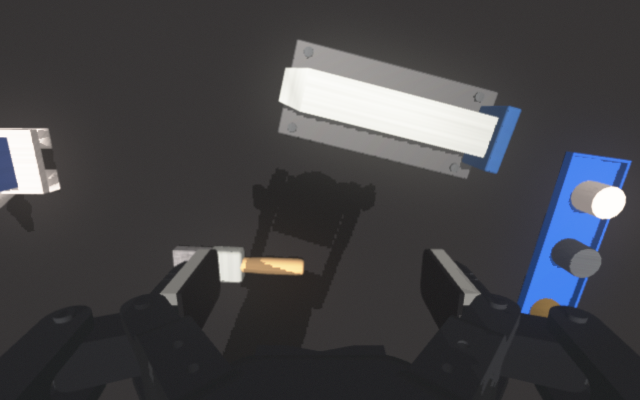

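```bash
python3 crop.py pics/w1.png pics/w1a.png 270 30 400 160 6;python3 crop.py pics/w1.png pics/w1b.png 400 60 530 190 6
```

```text
(no output)
```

View pics/w1a.png

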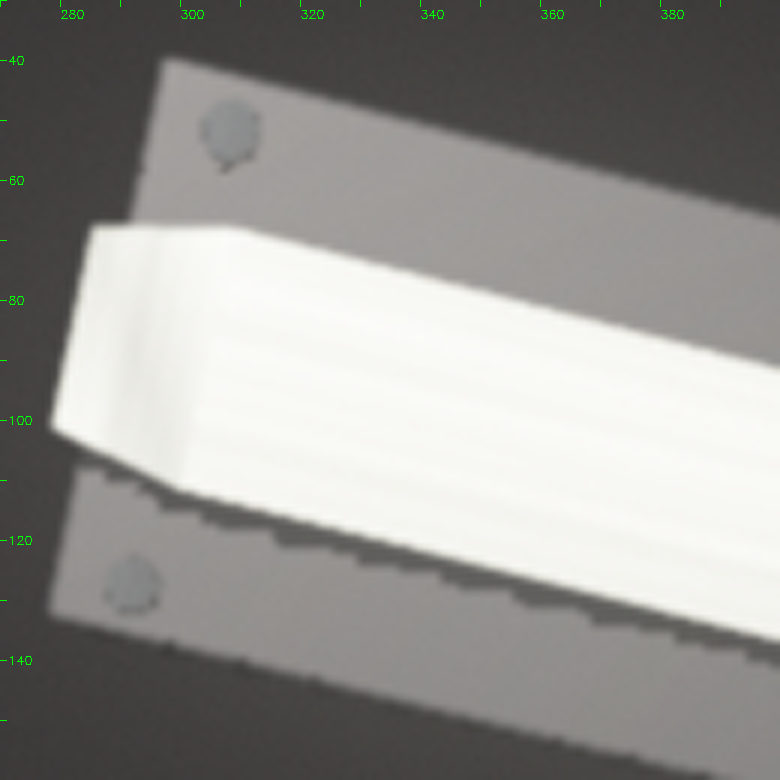

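View pics/w1b.png

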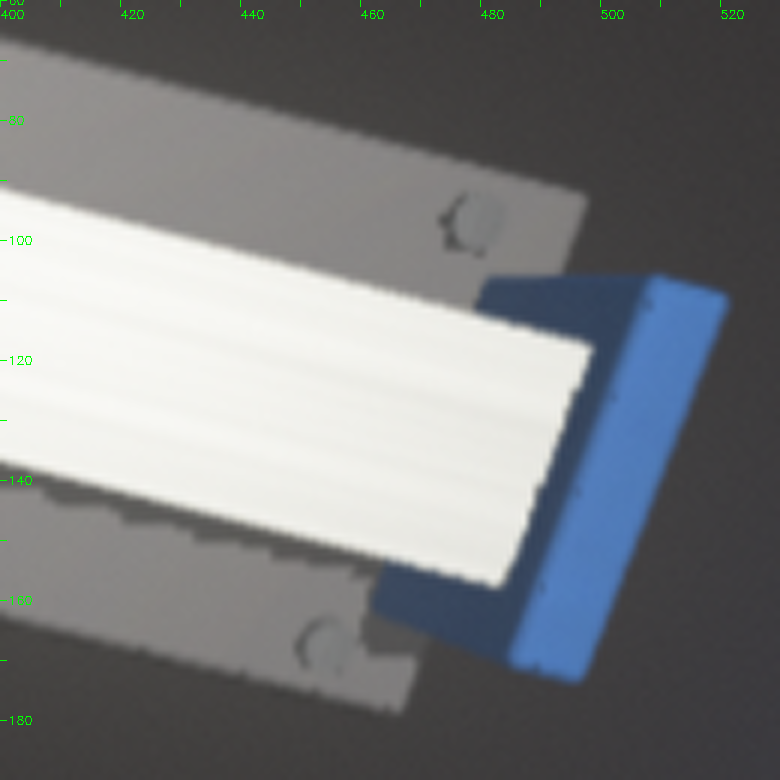

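```bash
cat > wfit.py <<'E'
from h import *
import pickle
def wfit(name,obs,p0,label):
    s,c=pickle.load(open(f"pics/{name}.pkl","rb"));pos,rot=wristpose(c,s)
    L=np.array([l for l,_ in obs])/1000.;U=np.array([u for _,u in obs])
    f=lambda p:(proj(c,planepose(p,L),pos,rot)-U).ravel()
    r=least_squares(f,p0,loss='soft_l1');print(label,r.x.round(4),"deg",np.degrees(r.x[2]).round(2),"res",f(r.x).reshape(-1,2).round(1).tolist());return r.x
def V(x0,y0,s,d): return [(l,(u/s+x0-.5,v/s+y0-.5)) for l,(u,v) in d]
E
python3 - <<'E'
from wfit import *
o=V(270,30,6,[((15.5,105,56),(92,227)),((-15.5,105,56),(50,428)),((20,83,60),(240,227)),((-20,83,60),(180,490)),((50,112.5,12),(165,58)),((-50,112.5,12),(50,612))])
o2=V(400,60,6,[((20,-105,60),(595,347)),((-20,-105,60),(502,587)),((32,-105,70),(650,277)),((-32,-105,70),(510,660)),((50,-112.5,12),(587,197)),((-50,-112.5,12),(402,710))])
wfit("w1",o+o2,[.66,-.08,-.12],"all")
wfit("w1",o[:4]+o2[:4],[.66,-.08,-.12],"rail")
E
```

```text
all [ 0.6605 -0.0853 -0.1287] deg -7.37 res [[0.9, 0.3], [1.1, 0.1], [-0.1, 0.8], [0.4, 0.0], [-7.2, -2.8], [-7.3, -0.3], [0.2, 0.2], [1.0, 0.3], [1.3, -0.7], [0.0, 1.5], [-4.5, -2.1], [-5.1, 0.3]]
rail [ 0.6606 -0.0847 -0.1289] deg -7.39 res [[0.3, 0.0], [0.4, -0.2], [-0.7, 0.5], [-0.2, -0.3], [-0.3, -0.0], [0.4, 0.0], [0.7, -0.9], [-0.5, 1.2]]
```

```bash
python3 - <<'E'
from h import *
go([.50,.33,.22],down(.11))
E
```

```text
turn [-0.005, -0.002, 0.004] shift [-0.054, -0.3585, 0.0329]
```

Emit:
arm_command --steps '[[[0,0,0],[-0.054,-0.358,0.032],1],[[0,0,0],[-0.054,-0.358,0.032],1],[[0,0,0],[-0.054,-0.358,0.032],1],[[0,0,0],[-0.054,-0.358,0.032],1],[[0,0,0],[-0.054,-0.358,0.032],1],[[0,0,0],[-0.054,-0.358,0.032],1],[[0,0,0],[-0.054,-0.358,0.032],1],[[0,0,0],[-0.054,-0.358,0.032],1]]'

```text
time: 2.8
eef_pos: [0.4999, 0.3294, 0.2207]
tcp_rot: [0.998, 0.057, 0.001, -0.003]
contact_force: [-0.1, 0.4, -0.6]
opening: 0.997
```

```bash
python3 wshot.py w2
```

```text
t 2.8 p [0.4999 0.3294 0.2207] x [0.993 0.115 0.002] z [ 0.002  0.005 -1.   ] F [-0.1  0.4 -0.6] M [ 0.   -0.01  0.03] op 0.997 q [0.41 0.13 1.78 0.   1.23 1.87]
```

View pics/w2.png

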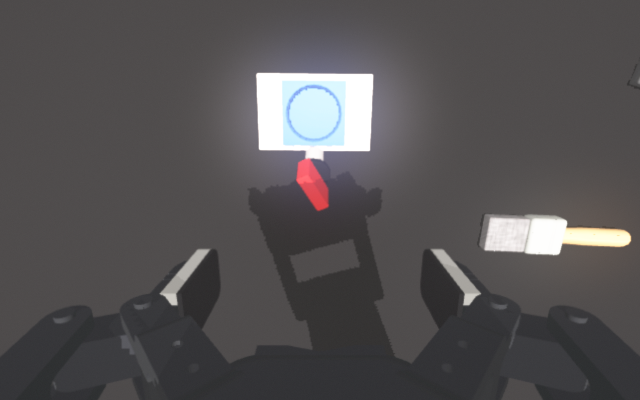

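```bash
python3 crop.py pics/w2.png pics/w2a.png 250 65 380 215 5
```

```text
(no output)
```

View pics/w2a.png

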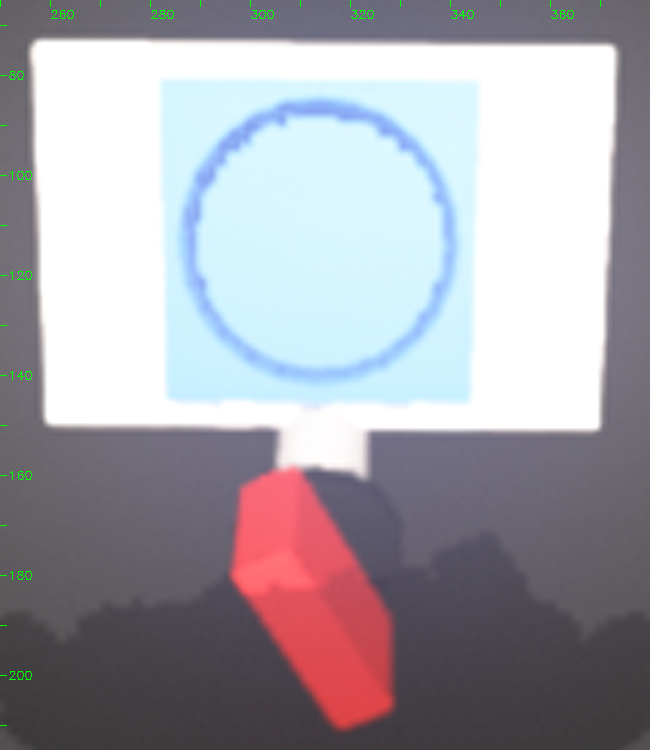

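```bash
python3 - <<'E'
from wfit import *
o=V(250,65,5,[((36,55,26),(33,42)),((36,-55,26),(615,45)),((-36,55,26),(46,425)),((-36,-55,26),(600,430)),((28,28,60),(162,79)),((28,-28,60),(479,83)),((-28,28,60),(168,400)),((-28,-28,60),(470,402)),((0,0,60),(321,240))])
p=wfit("w2",o,[.56,.34,.11],"car")
go([p[0],p[1],.12],down(p[2]));go([p[0],p[1],.029],down(p[2]))
E
```

```text
car [0.5587 0.3417 0.1076] deg 6.16 res [[-0.0, 0.0], [0.2, 0.3], [0.3, -0.1], [-0.2, -0.3], [-1.2, -1.2], [1.1, -1.5], [-1.0, 0.7], [1.2, 0.8], [-0.3, 0.7]]
turn [-0.005, -0.002, 0.006] shift [0.0592, -0.0057, 0.101]
turn [-0.005, -0.002, 0.006] shift [0.059, -0.0053, 0.192]
```

Emit:
arm_command --steps '[[[-0.005,-0.002,0.006],[0.059,-0.006,0.09],1],[[-0.005,-0.002,0.006],[0.059,-0.006,0.1],1],[[-0.005,-0.002,0.006],[0.059,-0.0055,0.15],1],[[-0.005,-0.002,0.006],[0.059,-0.0055,0.18],1],[[-0.005,-0.002,0.006],[0.059,-0.0055,0.19],1],[[-0.005,-0.002,0.006],[0.059,-0.0055,0.192],1],[[-0.005,-0.002,0.006],[0.059,-0.0055,0.192],1]]'

```text
time: 3.72
eef_pos: [0.5601, 0.3421, 0.0311]
tcp_rot: [0.999, 0.054, 0.002, -0.001]
contact_force: [-0.2, 0.3, -0.9]
opening: 1.001
```

```bash
python3 wshot.py w3
```

```text
t 3.73 p [0.5601 0.3421 0.0311] x [0.994 0.107 0.004] z [ 0.003  0.001 -1.   ] F [-0.2  0.3 -0.9] M [ 0.03 -0.05 -0.  ] op 1.001 q [ 0.39  0.47  1.74 -0.    0.93  1.86]
```

View pics/w3.png

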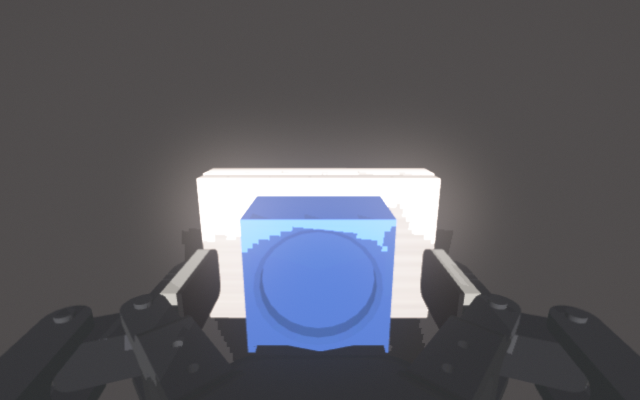

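Fingers straddle the block centrally (block x 245–393, pads 215/425). Close and see.

Emit:
arm_command --steps '[[[0,0,0],[0,0,0.0015],-1],[[0,0,0],[0,0,0.0015],-1],[[0,0,0],[0,0,0.0015],-1],[[0,0,0],[0,0,0.0015],-1],[[0,0,0],[0,0,0.0015],-1],[[0,0,0],[0,0,0.0015],-1]]' --force 70

```text
time: 4.53
eef_pos: [0.5612, 0.343, 0.0314]
tcp_rot: [0.999, 0.054, 0.003, -0.001]
contact_force: [-0.7, 0.6, 6.9]
opening: 0.644
```

```bash
python3 wshot.py w4
```

```text
t 4.53 p [0.5612 0.343  0.0314] x [0.994 0.107 0.007] z [ 0.006  0.003 -1.   ] F [-0.7  0.6  6.9] M [ 0.27  0.12 -0.02] op 0.644 q [0.39 0.47 1.74 0.   0.93 1.86]
```

View pics/w4.png

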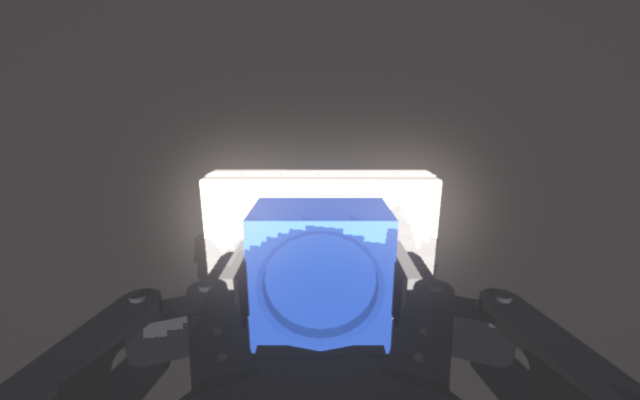

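Emit:
arm_command --steps '[[[0,0,0],[0,0,-0.02],-1],[[0,0,0],[0,0,-0.05],-1],[[0,0,0],[0,0,-0.07],-1],[[0,0,0],[0,0,-0.07],-1],[[0,0,0],[0,0,-0.07],-1]]'

```text
time: 5.2
eef_pos: [0.5597, 0.3424, 0.1001]
tcp_rot: [0.999, 0.054, 0.002, -0.001]
contact_force: [0.0, 0.1, -4.7]
opening: 0.643
```

```bash
python3 wshot.py w5;  python3 crop.py pics/w5.png pics/w5a.png 190 160 450 360 3
```

```text
t 5.2 p [0.5597 0.3424 0.1001] x [0.994 0.107 0.004] z [ 0.004  0.002 -1.   ] F [ 0.   0.1 -4.7] M [ 0.04 -0.01  0.02] op 0.643 q [0.39 0.37 1.72 0.   1.04 1.86]
```

View pics/w5a.png

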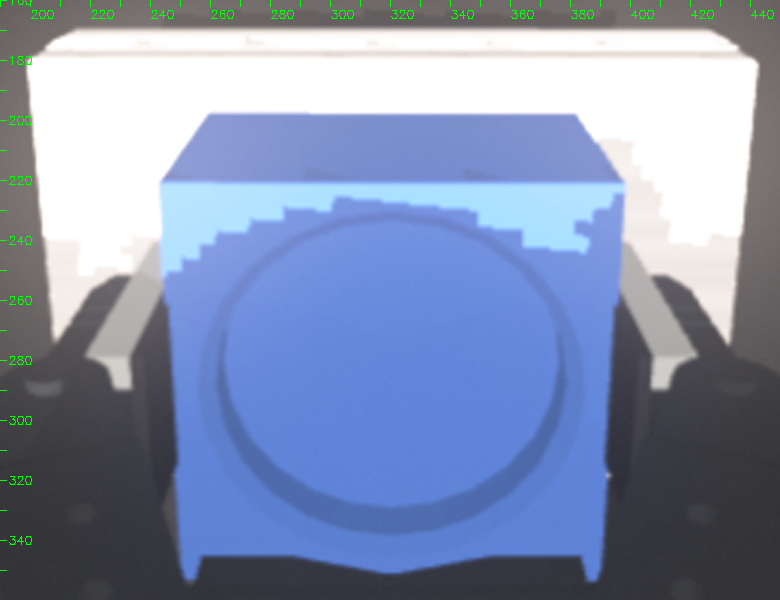

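```bash
cat > pnp.py <<'E'
from wfit import *
def pnp(name,obs,sig_tilt=0.01,z0=None):
    s,c=pickle.load(open(f"pics/{name}.pkl","rb"));M=c["mount"]
    mr=R.from_matrix(M[:3,:3]);mp=M[:3,3]
    L=np.array([l for l,_ in obs])/1000.;U=np.array([u for _,u in obs])
    # carrier in tool: rotation = Rx(pi)*rotvec, pos
    def f(p,w=1):
        P=(R.from_euler('x',np.pi)*R.from_rotvec(p[3:])).apply(L)+p[:3]
        e=(proj(c,P,mp,mr)-U).ravel()
        return np.concatenate([e,w*np.array([p[3],p[4]])/sig_tilt]) if w else e
    r=least_squares(f,[0,0,-.012,0,0,0],loss='soft_l1')
    print("tool-frame pos mm",(r.x[:3]*1e3).round(1),"rot deg",np.degrees(r.x[3:]).round(2),"res",f(r.x,0).reshape(-1,2).round(1).tolist());return r.x
E
python3 - <<'E'
from pnp import *
o=V(190,160,3,[((28,28,17),(160,182)),((28,-28,17),(623,182)),((28,28,-17),(208,113)),((28,-28,-17),(577,113)),((36,55,-17),(28,60)),((36,-55,-17),(757,62)),((24.5,0,17),(392,214))])
pnp("w5",o); pnp("w5",o,.003)
E
```

```text
tool-frame pos mm [ -3.    0.8 -10.1] rot deg [-0.13  0.23 -0.11] res [[-0.2, 0.5], [0.5, 0.8], [0.3, -0.4], [-0.6, -0.2], [0.0, 0.1], [-0.1, -0.1], [-0.0, -0.9]]
tool-frame pos mm [-3.   0.8 -9.9] rot deg [-0.03  0.03 -0.14] res [[-0.1, 0.7], [0.5, 1.0], [0.3, -0.5], [-0.6, -0.3], [-0.1, -0.0], [-0.3, -0.2], [0.1, -0.7]]
```

```bash
python3 - <<'E'
from h import *
S=[.6606,-.0847,-.1289]
for y,z in ((.185,.1),(.185,.0775)): 
    t=planepose(S,[.003,y,0])[0];t[2]=z;print(t);go(t,down(S[2]))
E
```

```text
[0.68735563 0.09837959 0.1       ]
turn [-0.002, -0.003, 0.236] shift [0.101, 0.2562, -0.0004]
[0.68735563 0.09837959 0.0775    ]
turn [-0.002, -0.003, 0.236] shift [0.1009, 0.2562, 0.0221]
```

Emit:
arm_command --steps '[[[0,0,0.05],[0.02,0.05,0],-1],[[0,0,0.1],[0.04,0.1,0],-1],[[0,0,0.15],[0.06,0.15,0],-1],[[0,0,0.2],[0.08,0.2,0],-1],[[-0.002,-0.003,0.236],[0.101,0.256,0],-1],[[-0.002,-0.003,0.236],[0.101,0.256,0],-1],[[-0.002,-0.003,0.236],[0.101,0.256,0.01],-1],[[-0.002,-0.003,0.236],[0.101,0.256,0.018],-1],[[-0.002,-0.003,0.236],[0.101,0.256,0.021],-1],[[-0.002,-0.003,0.236],[0.101,0.256,0.021],-1]]'

```text
time: 6.5
eef_pos: [0.6867, 0.0996, 0.0778]
tcp_rot: [0.998, -0.064, -0.001, 0.0]
contact_force: [0.4, -0.1, -4.2]
opening: 0.643
```

```bash
python3 wshot.py w6; python3 - <<'E'
from h import *
cv2.imwrite("pics/side6.png",cam("side")["frame"][:,:,::-1])
E
python3 crop.py pics/side6.png pics/side6a.png 240 130 360 250 5
```

```text
t 6.5 p [0.6867 0.0996 0.0778] x [ 0.992 -0.127 -0.001] z [-0.001 -0.    -1.   ] F [ 0.4 -0.1 -4.2] M [ 0.01 -0.    0.02] op 0.643 q [-0.    0.48  1.62 -0.    1.04  1.7 ]
```

View pics/w6.png

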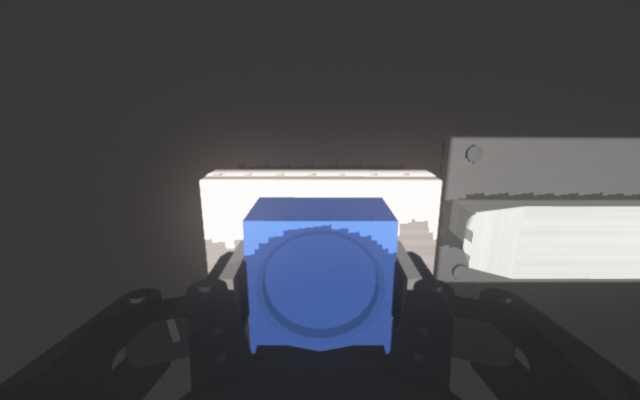

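View pics/side6a.png

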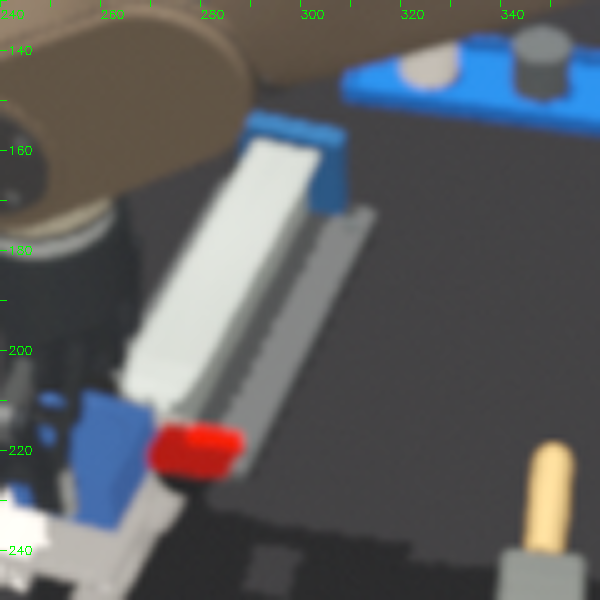

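```bash
python3 crop.py pics/w6.png pics/w6a.png 430 130 640 290 3;
```

```text
(no output)
```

View pics/w6a.png

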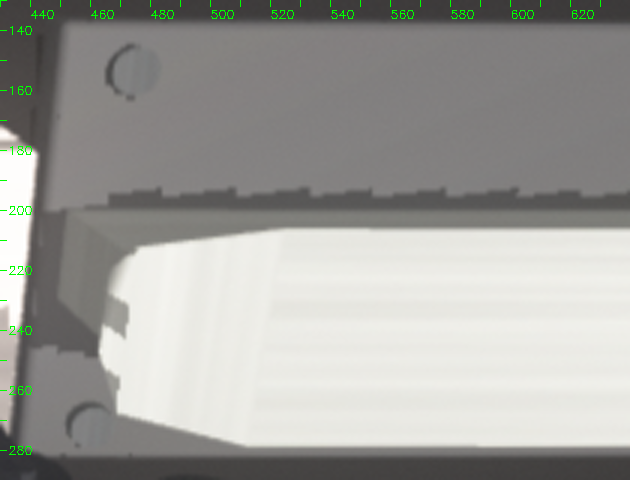

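```bash
python3 - <<'E'
from wfit import *
o=V(430,130,3,[((15.5,105,56),(135,247)),((-15.5,105,56),(115,413)),((20,83,60),(278,229)),((-20,83,60),(247,446))])
p=wfit("w6",o,[.66,-.085,-.129],"stage")
s,c=pickle.load(open("pics/w6.pkl","rb"));pos,rot=wristpose(c,s)
for S in (p,[.6606,-.0847,-.1289],[.66,-.085,-.127]):
  for ly in (80,60,40): print(ly,proj(c,planepose(S,np.array([[20,ly,60],[-20,ly,60.]])/1000),pos,rot).round(1).tolist())
  q=R.from_euler('z',-S[2]).apply(s["eef_pos"]-[S[0],S[1],0]);print("tcp in stage mm",(q*1e3).round(1))
E
```

```text
stage [ 0.6619 -0.0839 -0.1166] deg -6.68 res [[-0.3, 0.3], [0.0, 0.2], [0.6, -0.4], [-0.3, -0.1]]
80 [[528.8, 205.4], [517.2, 278.0]]
60 [[568.6, 204.9], [554.7, 277.4]]
40 [[608.1, 204.5], [592.0, 276.9]]
tcp in stage mm [  3.3 185.1  77.8]
80 [[531.1, 205.8], [518.5, 278.4]]
60 [[570.8, 205.9], [555.9, 278.2]]
40 [[610.2, 205.9], [593.1, 278.1]]
tcp in stage mm [  2.2 186.1  77.8]
80 [[531.6, 207.2], [519.1, 279.6]]
60 [[571.2, 207.1], [556.4, 279.4]]
40 [[610.6, 207.1], [593.6, 279.2]]
tcp in stage mm [  3.1 186.5  77.8]
```

Emit:
arm_command --steps '[[[0,0,-0.0],[0.0008,0.01,0.001],-1],[[0,0,-0.0],[0.0008,0.02,0.001],-1],[[0,0,-0.0],[0.0008,0.03,0.001],-1],[[0,0,-0.0],[0.0008,0.04,0.001],-1],[[0,0,-0.0],[0.0008,0.05,0.001],-1],[[0,0,-0.0],[0.0008,0.055,0.001],-1],[[0,0,-0.0],[0.0008,0.055,0.001],-1]]'

```text
time: 7.48
eef_pos: [0.6803, 0.0437, 0.0771]
tcp_rot: [0.998, -0.064, -0.001, 0.001]
contact_force: [-2.4, -0.8, -7.0]
opening: 0.642
```

```bash
python3 wshot.py w7; python3 -c "
from h import *
go(planepose([.6606,-.0847,-.1289],[.003,-.05,.0755])[0],down(-.1289))"
```

```text
t 7.47 p [0.6803 0.0437 0.0771] x [ 0.992 -0.128 -0.002] z [-0.002 -0.001 -1.   ] F [-2.4 -0.8 -7. ] M [-0.14  0.49 -0.1 ] op 0.642 q [-0.08  0.45  1.66 -0.    1.03  1.62]
turn [0.002, 0.002, 0.001] shift [-0.0002, 0.18, 0.0019]
```

View pics/w7.png

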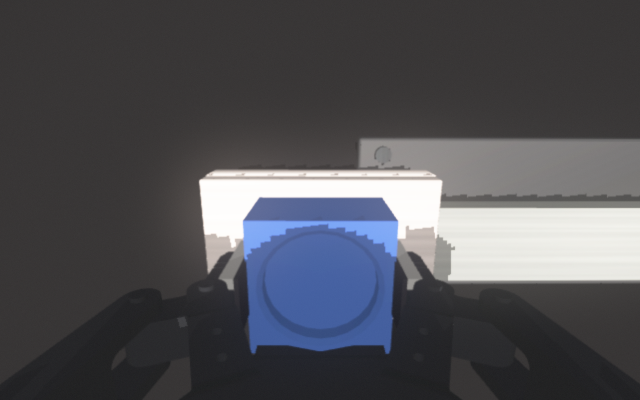

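Emit:
arm_command --steps '[[[0,0,0],[-0.0005,0.01,0.0008],-1],[[0,0,0],[-0.0008,0.025,0.001],-1],[[0,0,0],[-0.0008,0.04,0.001],-1],[[0,0,0],[-0.0008,0.055,0.001],-1],[[0,0,0],[-0.0008,0.07,0.001],-1],[[0,0,0],[-0.0008,0.085,0.001],-1],[[0,0,0],[-0.0008,0.09,0.001],-1]]'

```text
time: 8.4
eef_pos: [0.6681, -0.0468, 0.0765]
tcp_rot: [0.998, -0.064, -0.001, 0.001]
contact_force: [-0.2, 0.7, -5.8]
opening: 0.64
```

```bash
python3 -c "
from h import *
st();go(planepose([.6606,-.0847,-.1289],[.003,-.05,.0755])[0],down(-.1289))"
```

```text
t 8.4 p [ 0.6681 -0.0468  0.0765] x [ 0.992 -0.129 -0.001] z [-0.001 -0.002 -1.   ] F [-0.2  0.7 -5.8] M [ 0.04 -0.01 -0.05] op 0.64 q [-0.22  0.43  1.69 -0.    1.02  1.48]
turn [0.002, 0.001, -0.0] shift [0.0004, 0.0885, 0.0011]
```

Emit:
arm_command --steps '[[[0,0,0],[0,0.015,0.0005],-1],[[0,0,0],[0,0.03,0.0006],-1],[[0,0,0],[0,0.045,0.0006],-1],[[0,0,0],[0,0.06,0.0006],-1],[[0,0,0],[0,0.072,0.0006],-1],[[0,0,0],[0,0.079,0.0006],-1],[[0,0,0],[0,0.083,0.0006],-1],[[0,0,0],[0,0.085,0.0006],-1],[[0,0,0],[0,0.087,0.0006],-1],[[0,0,0],[0,0.088,0.0006],-1]]'

```text
time: 9.65
eef_pos: [0.6569, -0.1332, 0.0761]
tcp_rot: [0.998, -0.064, -0.001, 0.0]
contact_force: [1.0, 4.0, -4.7]
opening: 0.643
```

```bash
python3 -c "
from h import *
st();go(planepose([.6606,-.0847,-.1289],[.003,-.05,.0755])[0],down(-.1289))"
```

```text
t 9.65 p [ 0.6569 -0.1332  0.0761] x [ 0.992 -0.129 -0.001] z [-0.001 -0.    -1.   ] F [ 1.   4.  -4.7] M [ 0.63 -0.12  0.08] op 0.643 q [-0.35  0.43  1.69 -0.    1.02  1.35]
turn [0.0, 0.001, 0.0] shift [0.0004, 0.0014, 0.0006]
```

Emit:
arm_command --steps '[[[0,0,0],[0,0.002,0.0003],-1],[[0,0,0],[0,0.004,0.0004],-1],[[0,0,0],[0,0.005,0.0004],-1]]'

```text
time: 10.02
eef_pos: [0.6569, -0.1335, 0.0765]
tcp_rot: [0.998, -0.065, -0.001, -0.004]
contact_force: [0.9, 15.4, -0.2]
opening: 0.649
```

```bash
python3 wshot.py w8
```

```text
t 10.03 p [ 0.6569 -0.1335  0.0765] x [ 0.992 -0.129 -0.002] z [-0.001  0.008 -1.   ] F [ 0.9 15.4 -0.2] M [ 2.24 -0.16  0.15] op 0.649 q [-0.35  0.43  1.69  0.01  1.02  1.34]
```

View pics/w8.png

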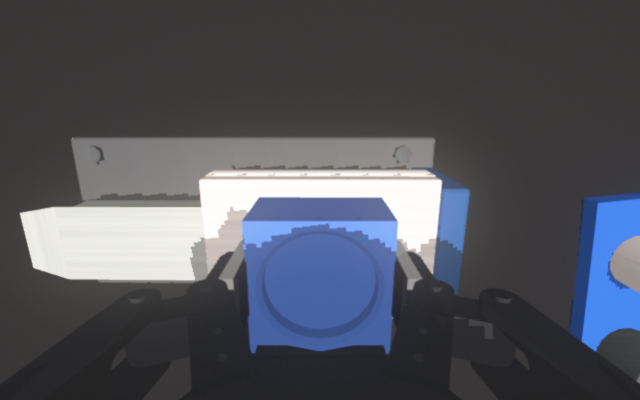

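Emit:
arm_command --steps '[[[0.006,0,0],[0,0.0005,0.0005],-1],[[0.006,0,0],[0,0,0.0006],0.7],[[0.006,0,0],[0,0,0.0006],1],[[0.006,0,0],[0,0,0],1],[[0.006,0,0],[0,0,-0.04],1],[[0.006,0,0],[0,0,-0.1],1],[[0.006,0,0],[-0.06,0,-0.14],1],[[0.006,0,0],[-0.12,0,-0.15],1],[[0.006,0,0],[-0.12,0,-0.15],1],[[0.006,0,0],[-0.12,0,-0.15],1]]'

```text
time: 11.32
eef_pos: [0.5384, -0.1197, 0.2277]
tcp_rot: [0.998, -0.065, 0.001, -0.006]
contact_force: [1.3, -0.1, 0.2]
opening: 0.999
```

```bash
python3 wshot.py w9;  python3 crop.py pics/w9.png pics/w9a.png 240 70 440 240 4
```

```text
t 11.32 p [ 0.5384 -0.1197  0.2277] x [ 0.992 -0.129  0.001] z [ 0.002  0.013 -1.   ] F [ 1.3 -0.1  0.2] M [ 0.02  0.01 -0.03] op 0.999 q [-0.41  0.02  1.89  0.01  1.24  1.29]
```

View pics/w9.png

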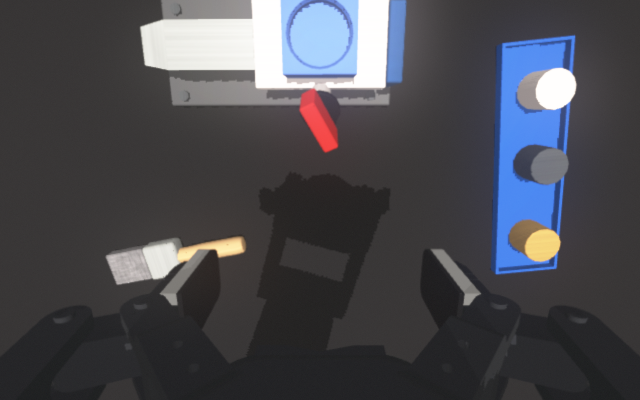

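View pics/w9a.png

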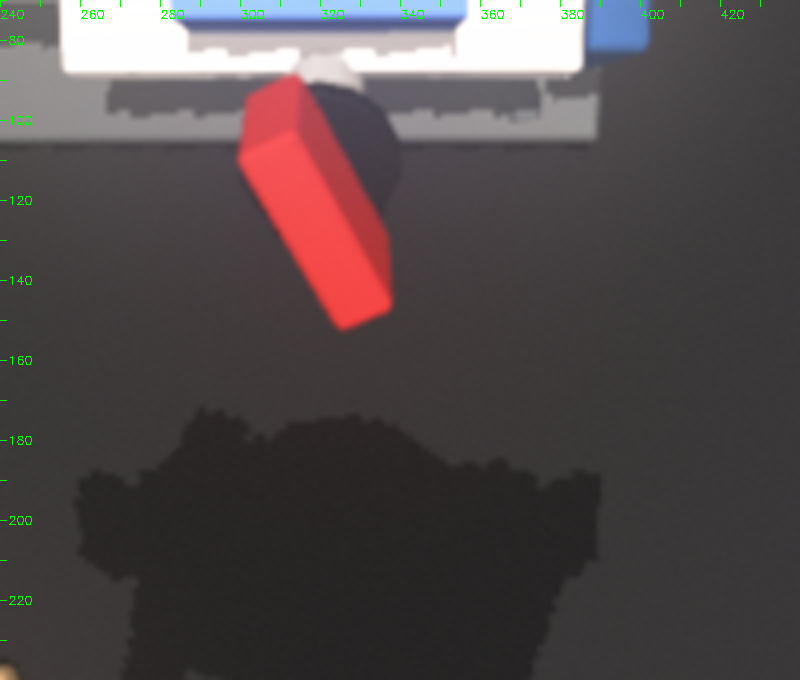

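```bash
cat > knob.py <<'E'
from wfit import *
# carrier pose on rail: carrier center in stage frame
def knobframe(C,phi,zc=.087):
    # C = [x,y,yaw] of carrier; returns pos, rotation(knob axes, phi)
    Rc=R.from_euler('z',C[2]);p=Rc.apply([-.062,0,.027])+[C[0],C[1],zc]
    a=np.radians(25)
    k=R.from_matrix(np.array([[np.cos(a),0,np.sin(a)],[0,1,0],[-np.sin(a),0,np.cos(a)]]).T)
    # columns: x=(cos,0,sin)  z=(-sin,0,cos)
    return p,Rc*k*R.from_euler('z',-(phi-.7))
if __name__=="__main__":
    s,c=pickle.load(open("pics/w9.pkl","rb"));pos,rot=wristpose(c,s)
    U=np.array([(238,158),(298,130),(392,305),(342,330)])/4+[240,70]-.5
    L=np.array([(20,6,14),(20,-6,14),(-20,-6,14),(-20,6,14)])/1000
    C=planepose([.6606,-.0847,-.1289],[0,-.05,0])[0];C=[C[0],C[1],-.129]
    print(C, knobframe(C,.7)[0],knobframe(C,.7)[1].as_matrix().round(2))
    def f(p):
        kp,kr=knobframe([C[0]+p[1],C[1]+p[2],C[2]],p[0]);return (proj(c,kr.apply(L)+kp,pos,rot)-U).ravel()
    for p0 in (.1,):
        r=least_squares(f,[p0,0,0]);print(r.x,f(r.x).reshape(-1,2).round(1).tolist())
    g=lambda p:f([p[0],0,0]);r=least_squares(g,[.1]);print(r.x,g(r.x).round(1))
E
python3 knob.py
```

```text
[np.float64(0.6541728326836039), np.float64(-0.13428519456740137), -0.129] [ 0.59268799 -0.12630936  0.114     ] [[ 0.9   0.13 -0.42]
 [-0.12  0.99  0.05]
 [ 0.42  0.    0.91]]
[ 2.34178420e-01  1.55153178e-03 -9.06404455e-05] [[-0.8, -0.7], [-0.2, -1.2], [1.6, 1.1], [-0.5, 1.1]]
[0.23788422] [-0.5  1.6  0.1  1.2  1.6  3.3 -0.5  3.1]
```

```bash
cat >> knob.py <<'E'
def ktool(C,phi,d,off=(0,0,0),zc=.087):
    kp,kr=knobframe(C,phi,zc); M=kr.as_matrix()
    T=R.from_matrix(np.stack([M[:,0],-M[:,1],-M[:,2]],1))
    return kp+np.array(off)+M[:,2]*d,T
C0=[.6557,-.1343,-.129]
E
python3 - <<'E'
from knob import *
for d in (.06,-.009): p,T=ktool(C0,.235,d);print(p);go(p,T)
E
```

```text
[ 0.56906875 -0.12306216  0.16837847]
turn [-0.114, 0.425, -0.461] shift [0.0304, 0.0002, 0.0589]
[ 0.59798712 -0.12681346  0.10584323]
turn [-0.114, 0.425, -0.461] shift [0.0595, 0.001, 0.1214]
```

Emit:
arm_command --steps '[[[-0.04,0.14,-0.15],[0.01,0,0.01],0],[[-0.08,0.28,-0.3],[0.02,0,0.03],0],[[-0.114,0.425,-0.461],[0.03,0,0.059],0],[[-0.114,0.425,-0.461],[0.03,0,0.059],0],[[-0.114,0.425,-0.461],[0.03,0,0.059],0],[[-0.114,0.425,-0.461],[0.03,0,0.059],0],[[-0.114,0.425,-0.461],[0.03,0,0.059],0]]'

```text
time: 12.25
eef_pos: [0.5698, -0.1232, 0.1692]
tcp_rot: [0.962, 0.163, 0.207, 0.064]
contact_force: [-0.7, -0.5, 0.4]
opening: 0.505
```

```bash
python3 wshot.py w10; python3 -c "
from knob import *
go(*ktool(C0,.235,-.009))"
```

```text
t 12.25 p [ 0.5698 -0.1232  0.1692] x [0.861 0.341 0.378] z [ 0.42  -0.055 -0.906] F [-0.7 -0.5  0.4] M [ 0.01  0.22 -0.01] op 0.505 q [-0.44 -0.06  2.12  0.21  0.67  0.65]
turn [0.0, -0.0, 0.0] shift [-0.0007, -0.0003, 0.0694]
```

View pics/w10.png

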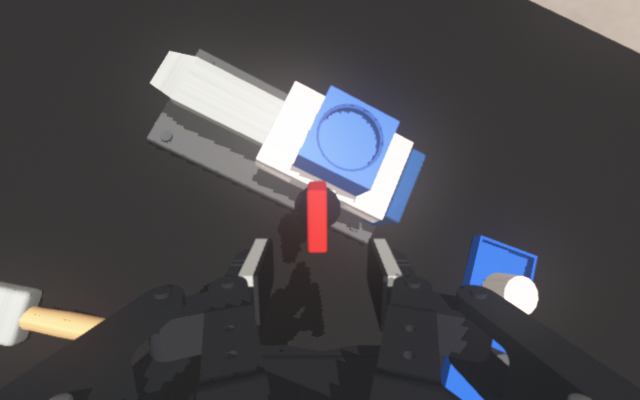

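Emit:
arm_command --steps '[[[0,0,0],[-0.0005,-0.0005,0.03],0],[[0,0,0],[-0.0005,-0.0005,0.055],0],[[0,0,0],[-0.0005,-0.0005,0.067],0],[[0,0,0],[-0.0005,-0.0005,0.069],0],[[0,0,0],[-0.0005,-0.0005,0.069],0]]'

```text
time: 12.92
eef_pos: [0.5984, -0.1267, 0.1071]
tcp_rot: [0.962, 0.163, 0.208, 0.064]
contact_force: [-0.3, 0.5, -0.2]
opening: 0.5
```

```bash
python3 wshot.py w11; python3 -c "
from knob import *
go(*ktool(C0,.235,-.009))"
```

```text
t 12.93 p [ 0.5984 -0.1267  0.1071] x [0.86  0.341 0.379] z [ 0.42  -0.055 -0.906] F [-0.3  0.5 -0.2] M [0.06 0.2  0.02] op 0.5 q [-0.43  0.09  2.09  0.24  0.54  0.63]
turn [0.002, -0.002, 0.0] shift [-0.001, -0.0004, 0.0012]
```

View pics/w11.png

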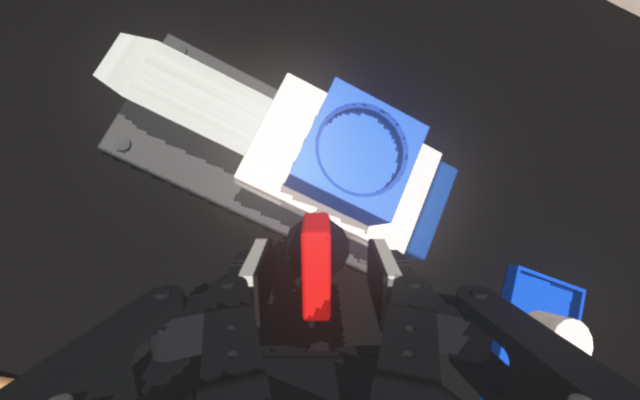

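Emit:
arm_command --steps '[[[0,0,0],[-0.0005,-0.0005,0.001],-1],[[0,0,0],[-0.0005,-0.0005,0.001],-1],[[0,0,0],[-0.0005,-0.0005,0.001],-1],[[0,0,0],[-0.0005,-0.0005,0.001],-1],[[0,0,0],[-0.0005,-0.0005,0.001],-1]]' --force 80

```text
time: 13.6
eef_pos: [0.5982, -0.1258, 0.1069]
tcp_rot: [0.962, 0.164, 0.208, 0.063]
contact_force: [-5.1, 3.8, 6.0]
opening: 0.122
```

```bash
python3 wshot.py w12
```

```text
t 13.6 p [ 0.5982 -0.1258  0.1069] x [0.86  0.341 0.379] z [ 0.421 -0.054 -0.906] F [-5.1  3.8  6. ] M [0.57 0.42 0.25] op 0.122 q [-0.42  0.09  2.1   0.24  0.54  0.63]
```

View pics/w12.png

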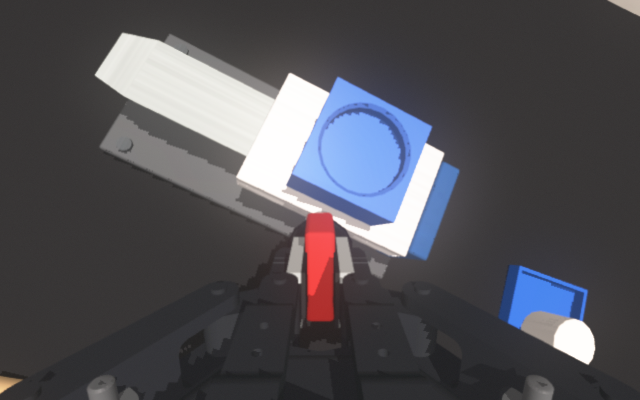

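Emit:
arm_command --steps '[[[0,0,0.12],[0,0,0],-1],[[0,0,0.24],[0,0,0],-1],[[0,0,0.36],[0,0,0],-1],[[0,0,0.48],[0,0,0],-1],[[0,0,0.6],[0,0,0],-1],[[0,0,0.72],[0,0,0],-1],[[0,0,0.75],[0,0,0],-1],[[0,0,0.75],[0,0,0],-1]]'

```text
time: 14.65
eef_pos: [0.5968, -0.1256, 0.1069]
tcp_rot: [0.956, -0.2, 0.215, -0.017]
contact_force: [-11.0, 0.7, 8.0]
opening: 0.119
```

```bash
cat > kst.py <<'E'
from knob import *
s=st();T=R.from_quat(s["tcp_rot"]);kp,kr=knobframe(C0,.7)
v=kr.inv().apply(T.apply([1,0,0]));print("phi tool",.7-np.arctan2(v[1],v[0]),"tcp off in knob frame mm",(kr.inv().apply(s["eef_pos"]-kp)*1e3).round(1),"tool M",T.inv().apply(s["wrist_torque"]).round(2),"tool F",T.inv().apply(s["contact_force"]).round(1))
E
python3 kst.py; python3 wshot.py w13
```

```text
t 14.65 p [ 0.5968 -0.1256  0.1069] x [ 0.828 -0.389  0.404] z [ 0.417 -0.053 -0.907] F [-11.    0.7   8. ] M [-0.05  1.28 -0.04] op 0.119 q [-0.43  0.09  2.1   0.24  0.55  1.38]
phi tool 0.9830683157910297 tcp off in knob frame mm [-0.8  1.  -7.4] tool M [-0.56 -1.15 -0.05] tool F [ -6.1   2.6 -11.9]
t 14.65 p [ 0.5968 -0.1256  0.1069] x [ 0.828 -0.389  0.404] z [ 0.417 -0.053 -0.907] F [-11.    0.7   8. ] M [-0.05  1.28 -0.04] op 0.119 q [-0.43  0.09  2.1   0.24  0.55  1.38]
```

View pics/w13.png

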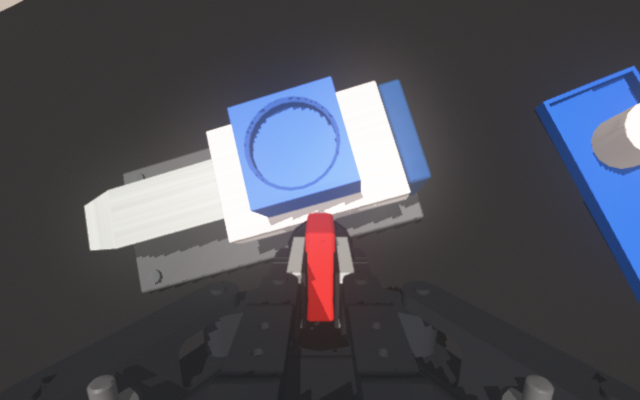

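Emit:
arm_command --steps '[[[0,0,0.1],[0,0,0],-1],[[0,0,0.2],[0,0,0],-1],[[0,0,0.3],[0,0,0],-1],[[0,0,0.38],[0,0,0],-1],[[0,0,0.42],[0,0,0],-1],[[0,0,0.42],[0,0,0],-1]]'

```text
time: 15.45
eef_pos: [0.596, -0.1258, 0.107]
tcp_rot: [0.894, -0.394, 0.206, -0.061]
contact_force: [-6.7, 0.0, 5.0]
opening: 0.124
```

```bash
python3 kst.py; python3 wshot.py w14
```

```text
t 15.45 p [ 0.596  -0.1258  0.107 ] x [ 0.605 -0.729  0.32 ] z [ 0.416 -0.053 -0.908] F [-6.7  0.   5. ] M [-0.11  0.84  0.03] op 0.124 q [-0.43  0.09  2.1   0.24  0.55  1.8 ]
phi tool 1.4016572796198101 tcp off in knob frame mm [-1.4  0.8 -7. ] tool M [-0.67 -0.5  -0.12] tool F [-2.4  3.2 -7.4]
t 15.45 p [ 0.596  -0.1258  0.107 ] x [ 0.605 -0.729  0.32 ] z [ 0.416 -0.053 -0.908] F [-6.7  0.   5. ] M [-0.11  0.84  0.03] op 0.124 q [-0.43  0.09  2.1   0.24  0.55  1.8 ]
```

View pics/w14.png

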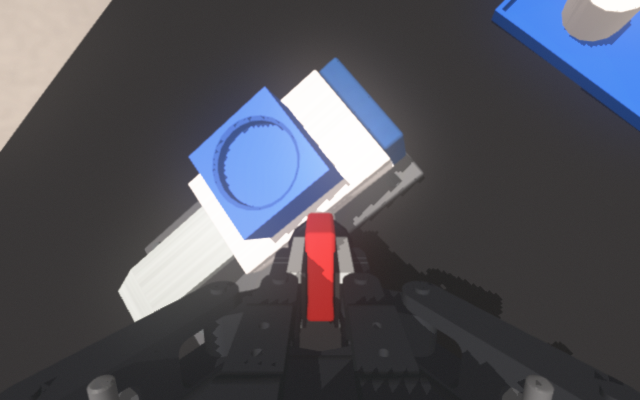

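Emit:
arm_command --steps '[[[0,0,0.03],[0,0,0],-1],[[0,0,0.06],[0,0,0],-1],[[0,0,0.08],[0,0,0],-1]]'

```text
time: 15.88
eef_pos: [0.5959, -0.1258, 0.1071]
tcp_rot: [0.878, -0.429, 0.203, -0.069]
contact_force: [-2.3, 1.9, 1.3]
opening: 0.122
```

```bash
python3 kst.py
```

```text
t 15.88 p [ 0.5959 -0.1258  0.1071] x [ 0.55  -0.78   0.298] z [ 0.415 -0.054 -0.908] F [-2.3  1.9  1.3] M [-0.2   0.41  0.74] op 0.122 q [-0.43  0.09  2.1   0.24  0.55  1.88]
phi tool 1.4799594875840179 tcp off in knob frame mm [-1.4  0.7 -7. ] tool M [-0.21 -0.33 -0.77] tool F [-2.4  0.1 -2.2]
```

Emit:
arm_command --steps '[[[0,0,-0.03],[0,0,0],-1],[[0,0,-0.03],[0,0,0],0],[[0,0,-0.03],[0,0,0],0],[[0,0,-0.03],[0,0,0],0.1],[[0,0,-0.03],[0,0,-0.02],0.1],[[0,0,-0.03],[0,0,-0.06],0.1],[[0,0,-0.03],[0,0,-0.1],0.1],[[0,0,-0.03],[0,0,-0.12],0.1],[[0,0,-0.03],[0,0,-0.12],0.1]]'

```text
time: 17.0
eef_pos: [0.5468, -0.1198, 0.2184]
tcp_rot: [0.883, -0.415, 0.206, -0.066]
contact_force: [-1.0, 0.7, -0.3]
opening: 0.547
```

```bash
python3 kst.py;python3 wshot.py w15; python3 -c "
from h import *
for z in (.2,.0145): go([.4355,-.3415,z],down(0.0))"
```

```text
t 17.0 p [ 0.5468 -0.1198  0.2184] x [ 0.57  -0.761  0.31 ] z [ 0.419 -0.056 -0.906] F [-1.   0.7 -0.3] M [-0.02  0.21  0.01] op 0.547 q [-0.46 -0.18  2.13  0.19  0.78  1.88]
phi tool 1.4498993544189087 tcp off in knob frame mm [  0.8   0.3 114.8] tool M [-0.16 -0.12 -0.02] tool F [-1.2  0.3 -0.2]
t 17.0 p [ 0.5468 -0.1198  0.2184] x [ 0.57  -0.761  0.31 ] z [ 0.419 -0.056 -0.906] F [-1.   0.7 -0.3] M [-0.02  0.21  0.01] op 0.547 q [-0.46 -0.18  2.13  0.19  0.78  1.88]
turn [-0.137, -0.427, -0.865] shift [0.1007, 0.2266, -0.0191]
turn [-0.137, -0.427, -0.865] shift [0.0436, 0.2797, 0.1493]
```

View pics/w15.png

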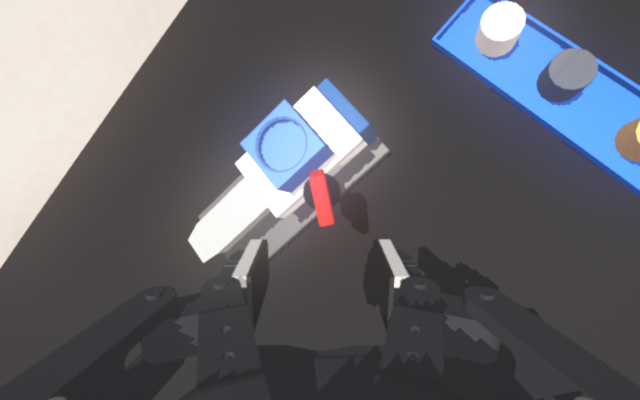

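```bash
python3 -c "
from h import *
go([.40,-.34,.2],down(-0.02))"
```

```text
turn [-0.141, -0.425, -0.845] shift [0.0793, 0.2507, -0.0339]
```

Emit:
arm_command --steps '[[[-0.02,-0.06,-0.13],[0.01,0.03,-0.01],0.4],[[-0.045,-0.14,-0.28],[0.02,0.08,-0.02],0.4],[[-0.07,-0.21,-0.42],[0.04,0.13,-0.03],0.4],[[-0.095,-0.28,-0.56],[0.055,0.18,-0.034],0.4],[[-0.12,-0.36,-0.7],[0.07,0.22,-0.034],0.4],[[-0.141,-0.425,-0.845],[0.079,0.25,-0.034],0.4],[[-0.141,-0.425,-0.845],[0.079,0.25,-0.034],0.4],[[-0.141,-0.425,-0.845],[0.079,0.25,-0.034],0.4],[[-0.141,-0.425,-0.845],[0.079,0.25,-0.034],0.4]]'

```text
time: 18.18
eef_pos: [0.4006, -0.3384, 0.1999]
tcp_rot: [1.0, -0.01, -0.0, -0.0]
contact_force: [0.2, 0.3, -0.4]
opening: 0.701
```

```bash
python3 wshot.py w16; python3 crop.py pics/w16.png pics/w16a.png 240 60 400 220 4
```

```text
t 18.18 p [ 0.4006 -0.3384  0.1999] x [ 1.   -0.02 -0.  ] z [-0.     0.001 -1.   ] F [ 0.2  0.3 -0.4] M [ 0.03  0.   -0.02] op 0.701 q [-0.9  -0.02  1.97  0.    1.19  0.7 ]
```

View pics/w16.png

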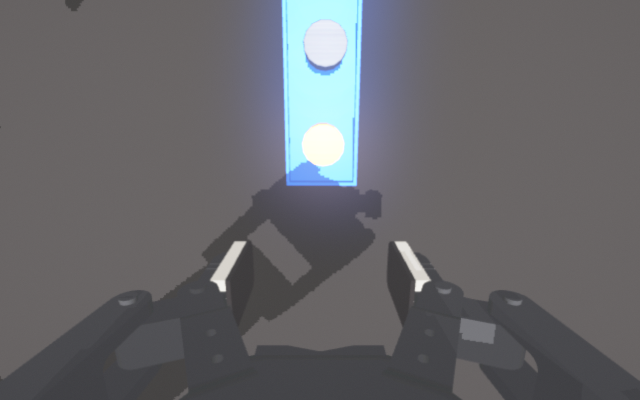

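View pics/w16a.png

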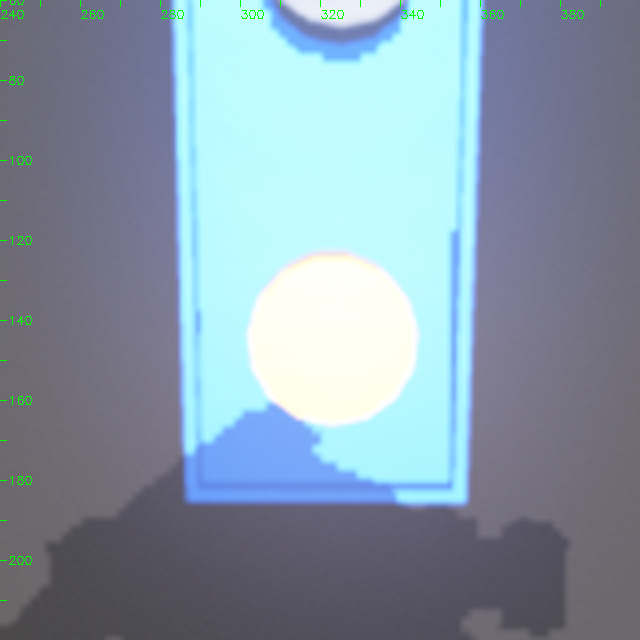

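```bash
python3 - <<'E'
from wfit import *
p=wfit("w16",V(240,60,4,[((0,0,37),(332,338))]),[.435,-.341,0],"brass")
for z in (.06,.0145):go([p[0],p[1],z],down(-.02))
E
```

```text
brass [ 0.4331 -0.3423  0.    ] deg 0.0 res [[0.0, 0.0]]
turn [-0.0, 0.0, 0.0] shift [0.0325, 0.0032, 0.1402]
turn [-0.0, 0.0, 0.0] shift [0.0326, 0.0032, 0.1857]
```

Emit:
arm_command --steps '[[[0,0,0],[0.0335,0.0025,0.05],0.4],[[0,0,0],[0.0335,0.0025,0.1],0.4],[[0,0,0],[0.0335,0.0025,0.14],0.4],[[0,0,0],[0.0335,0.0025,0.165],0.4],[[0,0,0],[0.0335,0.0025,0.18],0.4],[[0,0,0],[0.0335,0.0025,0.184],0.4],[[0,0,0],[0.0335,0.0025,0.184],0.4]]'

```text
time: 19.1
eef_pos: [0.4347, -0.342, 0.0171]
tcp_rot: [1.0, -0.01, 0.001, 0.0]
contact_force: [0.6, 0.4, -0.0]
opening: 0.7
```

```bash
python3 wshot.py w17
```

```text
t 19.1 p [ 0.4347 -0.342   0.0171] x [ 1.    -0.02   0.001] z [ 0.001 -0.001 -1.   ] F [ 0.6  0.4 -0. ] M [0.01 0.02 0.01] op 0.7 q [-0.85  0.3   2.    0.    0.84  0.74]
```

View pics/w17.png

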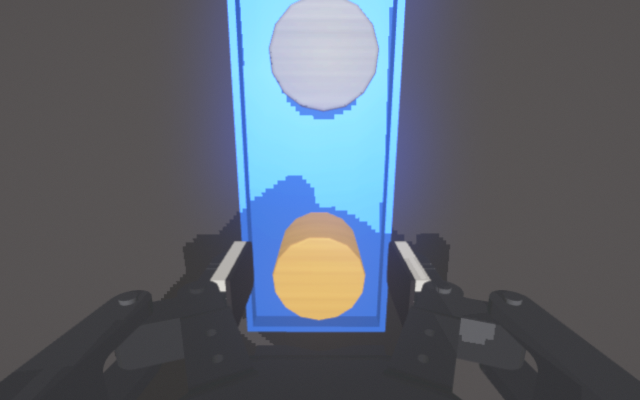

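```bash
python3 - <<'E'
from wfit import *
p=wfit("w17",[((0,0,37),(318.5,273.5))],[.435,-.341,0],"brass")
go([p[0],p[1],.014],down(-.02))
E
```

```text
brass [ 0.4352 -0.3424  0.    ] deg 0.0 res [[-0.0, 0.0]]
turn [0.002, -0.002, 0.0] shift [0.0003, 0.0001, 0.0034]
```

Centred within about 1 mm. Lower 3 mm and close.

Emit:
arm_command --steps '[[[0,0,0],[0.0003,0,0.004],0.4],[[0,0,0],[0.0003,0,0.004],-1],[[0,0,0],[0.0003,0,0.004],-1],[[0,0,0],[0.0003,0,0.004],-1],[[0,0,0],[0.0003,0,0.004],-1],[[0,0,0],[0.0003,0,0.004],-1]]' --force 50

```text
time: 19.9
eef_pos: [0.4355, -0.3427, 0.0141]
tcp_rot: [1.0, -0.01, 0.001, 0.001]
contact_force: [-0.0, 0.7, 5.0]
opening: 0.422
```

```bash
python3 wshot.py w18
```

```text
t 19.9 p [ 0.4355 -0.3427  0.0141] x [ 1.    -0.02   0.002] z [ 0.002 -0.002 -1.   ] F [-0.   0.7  5. ] M [0.17 0.09 0.01] op 0.422 q [-0.85  0.31  2.    0.    0.83  0.74]
```

View pics/w18.png

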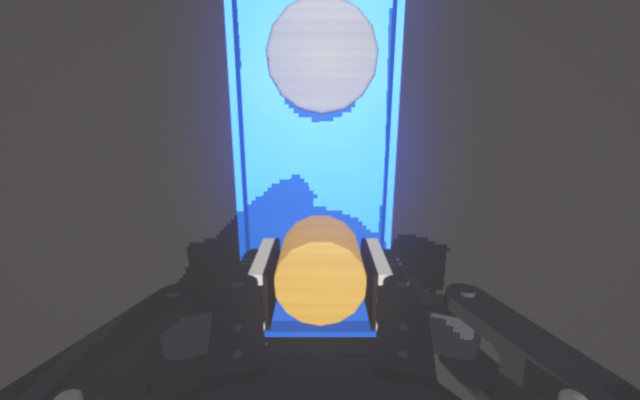

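Emit:
arm_command --steps '[[[0,0,0],[0,0,-0.03],-1],[[0,0,0],[0,0,-0.08],-1],[[0,0,0],[0,0,-0.13],-1],[[0,0,0],[0,0,-0.16],-1],[[0,0,0],[0,0,-0.16],-1]]'

```text
time: 20.58
eef_pos: [0.4359, -0.3432, 0.1757]
tcp_rot: [1.0, -0.01, 0.003, 0.003]
contact_force: [-0.4, -0.0, -3.2]
opening: 0.428
```

```bash
python3 wshot.py w19;python3 crop.py pics/w19.png pics/w19a.png 240 190 400 350 4; python3 -c "
from h import *
go([.654,-.133,.17],down(-0.129))"
```

```text
t 20.57 p [ 0.4359 -0.3432  0.1757] x [ 1.    -0.02   0.005] z [ 0.005 -0.006 -1.   ] F [-0.4 -0.  -3.2] M [-0.01  0.02  0.02] op 0.428 q [-0.85  0.07  1.93  0.    1.13  0.74]
turn [0.002, -0.002, 0.109] shift [0.215, -0.2134, 0.0032]
```

View pics/w19a.png

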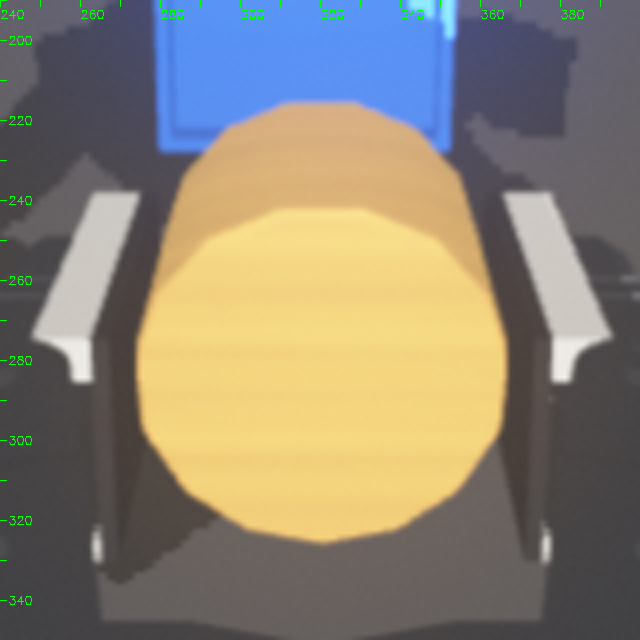

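```bash
python3 - <<'E'
from wfit import *
s,c=pickle.load(open("pics/w19.pkl","rb"));M=c["mount"]
f=lambda p:(proj(c,[[p[0],p[1],-.0229]],M[:3,3],R.from_matrix(M[:3,:3]))-[319.75,283.25]).ravel()
print(least_squares(f,[0,0]).x*1e3)
f=lambda p:(proj(c,[[19e-3*np.cos(a)+p[0],p[1]+19e-3*np.sin(a),p[2]] for a in (0,np.pi)],M[:3,3],R.from_matrix(M[:3,:3]))-np.array([[319.5,241.5],[319.5,325]])).ravel()
print(least_squares(f,[0,0,-.023]).x*1e3)
E
```

```text
[-2.15702867  0.82358216]
[ -5.23767918   0.72250183 -18.67482033]
```

Emit:
arm_command --steps '[[[0,0,0.03],[0.04,-0.04,-0.015],-1],[[0,0,0.06],[0.08,-0.08,-0.02],-1],[[0,0,0.09],[0.11,-0.13,-0.02],-1],[[0.003,-0.003,0.109],[0.135,-0.18,-0.02],-1],[[0.003,-0.003,0.109],[0.145,-0.213,-0.02],-1],[[0.003,-0.003,0.109],[0.145,-0.213,-0.02],-1],[[0.003,-0.003,0.109],[0.145,-0.213,-0.02],-1],[[0.003,-0.003,0.109],[0.145,-0.213,-0.02],-1]]'

```text
time: 21.62
eef_pos: [0.5832, -0.1329, 0.1918]
tcp_rot: [0.998, -0.065, -0.001, -0.001]
contact_force: [-1.1, -0.5, -3.2]
opening: 0.427
```

```bash
python3 wshot.py w20;python3 crop.py pics/w20.png pics/w20a.png 240 60 420 200 4
```

```text
t 21.62 p [ 0.5832 -0.1329  0.1918] x [ 0.992 -0.13  -0.003] z [-0.003  0.002 -1.   ] F [-1.1 -0.5 -3.2] M [-0.01 -0.03  0.01] op 0.427 q [-0.39  0.16  1.81  0.    1.18  1.31]
```

View pics/w20.png

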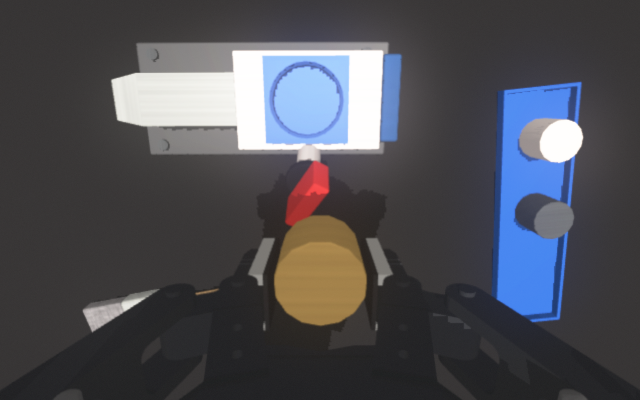

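View pics/w20a.png

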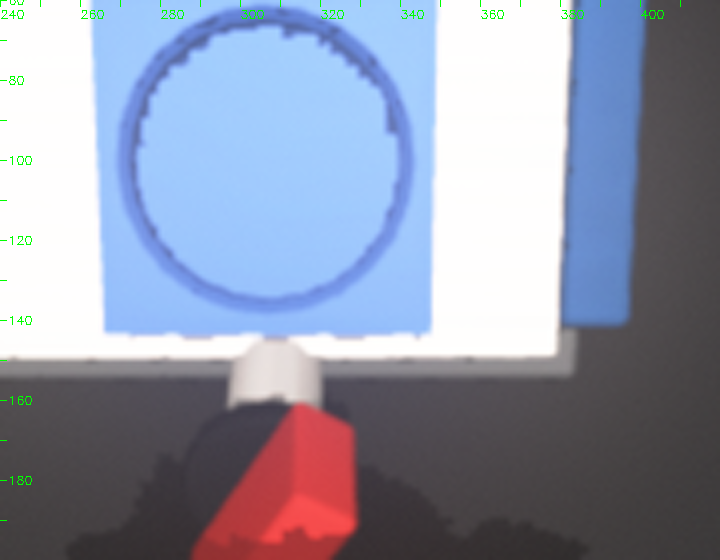

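```bash
python3 - <<'E'
from wfit import *
U=V(240,60,4,[((0,0,104),(265.5,159.5)),((0,24.5,104),(118,160)),((0,-24.5,104),(413,160)),((24.5,0,104),(265,6)),((-24.5,0,104),(268,313))])
p=wfit("w20",U[:1],[.65,-.13,-.129],"nest c"); p=wfit("w20",U,[.65,-.13,-.129],"nest")
# shift disc tool offset -3.0,+.8
for off in ([-.003,.0008,0],[-.0022,.0008,0]):
  T=down(-.129); t=np.array([p[0],p[1],.13])-T.apply(off); print(t); go(t,T)
E
```

```text
nest c [ 0.6532 -0.1338 -0.129 ] deg -7.39 res [[0.0, -0.0]]
nest [ 0.6529 -0.1339 -0.1312] deg -7.52 res [[0.1, 0.4], [-0.4, 0.3], [0.6, 0.3], [-0.1, -1.2], [-0.1, -0.2]]
[ 0.65599518 -0.13345562  0.13      ]
turn [-0.001, 0.002, -0.002] shift [0.0722, -0.009, 0.0621]
[ 0.65520183 -0.13335271  0.13      ]
turn [-0.001, 0.002, -0.002] shift [0.0714, -0.009, 0.0621]
```

Emit:
arm_command --steps '[[[0,0,0],[0.03,-0.004,0],-1],[[0,0,0],[0.06,-0.008,0],-1],[[-0.001,0.002,-0.001],[0.0722,-0.009,0.02],-1],[[-0.001,0.002,-0.001],[0.0722,-0.009,0.05],-1],[[-0.001,0.002,-0.001],[0.0722,-0.009,0.065],-1],[[-0.001,0.002,-0.001],[0.0722,-0.009,0.065],-1],[[-0.001,0.002,-0.001],[0.0722,-0.009,0.065],-1]]'

```text
time: 22.55
eef_pos: [0.6567, -0.134, 0.1286]
tcp_rot: [0.998, -0.065, 0.001, 0.0]
contact_force: [-0.5, -0.1, -2.3]
opening: 0.426
```

```bash
python3 wshot.py w21;python3 - <<'E'
from h import *
for n in ("scene","side"): cv2.imwrite(f"pics/{n}21.png",cam(n)["frame"][:,:,::-1])
go([.656,-.1334,.1075],down(-.129))
E
python3 crop.py pics/scene21.png pics/scene21a.png 260 180 400 300 5
python3 crop.py pics/side21.png pics/side21a.png 240 110 360 230 5
```

```text
t 22.55 p [ 0.6567 -0.134   0.1286] x [ 0.992 -0.13   0.002] z [ 0.002 -0.001 -1.   ] F [-0.5 -0.1 -2.3] M [ 0.01 -0.03  0.02] op 0.426 q [-0.35  0.37  1.67  0.    1.1   1.35]
turn [0.0, -0.003, -0.001] shift [-0.001, -0.0003, 0.0215]
```

View pics/w21.png

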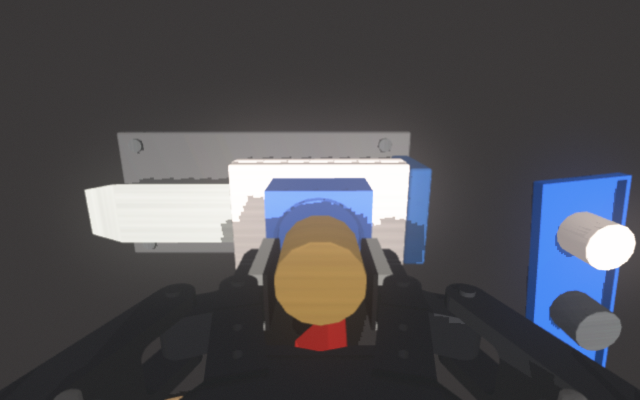

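View pics/scene21a.png

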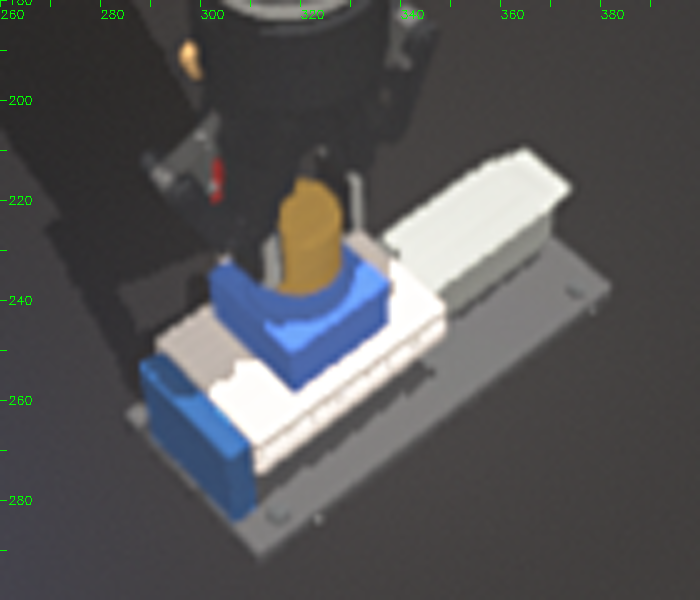

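View pics/side21a.png

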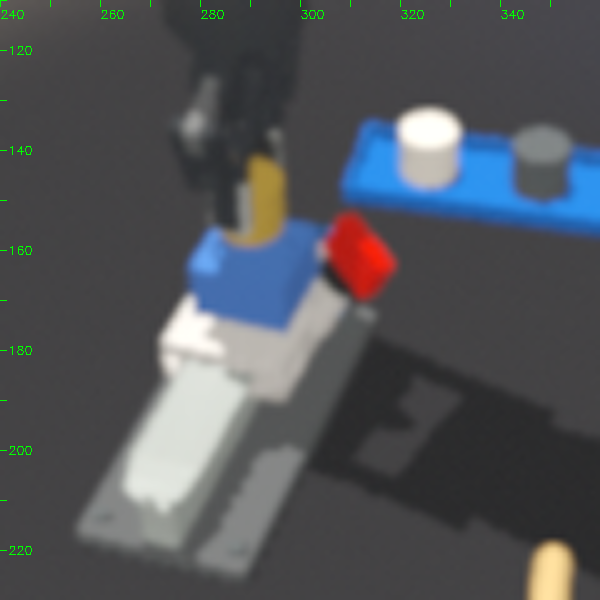

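Emit:
arm_command --steps '[[[0,-0.002,0],[-0.0007,-0.0003,0.005],-1],[[0,-0.002,0],[-0.0007,-0.0003,0.01],-1],[[0,-0.002,0],[-0.0007,-0.0003,0.014],-1],[[0,-0.002,0],[-0.0007,-0.0003,0.017],-1],[[0,-0.002,0],[-0.0007,-0.0003,0.019],-1],[[0,-0.002,0],[-0.0007,-0.0003,0.019],-1]]'

```text
time: 23.45
eef_pos: [0.6562, -0.1334, 0.1097]
tcp_rot: [0.998, -0.065, 0.0, 0.0]
contact_force: [-0.2, -1.3, -3.0]
opening: 0.426
```

```bash
python3 wshot.py w22
```

```text
t 23.45 p [ 0.6562 -0.1334  0.1097] x [ 0.992 -0.129  0.   ] z [ 0. -0. -1.] F [-0.2 -1.3 -3. ] M [0.05 0.   0.01] op 0.426 q [-0.35  0.39  1.68 -0.    1.07  1.35]
```

View pics/w22.png

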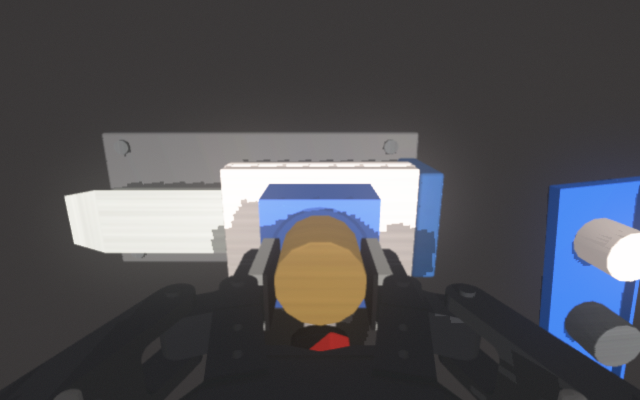

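Emit:
arm_command --steps '[[[0,0,0],[0,0,0.001],-1],[[0,0,0],[0,0,0.002],-1],[[0,0,0],[0,0,0.003],-1],[[0,0,0],[0,0,0.003],-1]]'

```text
time: 24.0
eef_pos: [0.6563, -0.1334, 0.1072]
tcp_rot: [0.998, -0.065, 0.0, 0.0]
contact_force: [-0.3, 0.3, -1.9]
opening: 0.432
```

Load drops from −3 to −1.9 N: touching the floor. A touch more, then release.

Emit:
arm_command --steps '[[[0,0,0],[0,0,0.0008],-1],[[0,0,0],[0,0,0.0008],-1]]'

```text
time: 24.25
eef_pos: [0.6564, -0.1334, 0.1072]
tcp_rot: [0.998, -0.065, 0.0, 0.0]
contact_force: [-2.8, 0.4, 1.6]
opening: 0.429
```

Emit:
arm_command --steps '[[[0,0,0],[0,0,0],0.1],[[0,0,0],[0,0,0],0.3],[[0,0,0],[0,0,-0.001],0.4],[[0,0,0],[0,0,-0.001],0.4],[[0,0,0],[0,0,-0.02],0.4],[[0,0,0],[0,0,-0.06],0.4],[[0,0,0],[-0.04,0,-0.12],0.4],[[0,0,0],[-0.1,0,-0.15],0.4],[[0,0,0],[-0.12,0,-0.15],0.4],[[0,0,0],[-0.12,0,-0.15],0.4],[[0,0,0],[-0.12,0,-0.15],0.4]]'

```text
time: 25.62
eef_pos: [0.5378, -0.118, 0.258]
tcp_rot: [0.998, -0.065, 0.001, 0.001]
contact_force: [-0.6, 1.3, -0.1]
opening: 0.699
```

```bash
python3 wshot.py w23;python3 - <<'E'
from h import *
for n in ("scene","side"): cv2.imwrite(f"pics/{n}23.png",cam(n)["frame"][:,:,::-1])
E
python3 crop.py pics/scene23.png pics/scene23a.png 260 180 400 300 5
python3 crop.py pics/side23.png pics/side23a.png 240 110 360 230 5
python3 crop.py pics/w23.png pics/w23a.png 240 30 420 180 4
```

```text
t 25.62 p [ 0.5378 -0.118   0.258 ] x [ 0.992 -0.129  0.002] z [ 0.002 -0.001 -1.   ] F [-0.6  1.3 -0.1] M [ 0.01  0.05 -0.02] op 0.699 q [-0.4  -0.01  1.86 -0.    1.29  1.3 ]
```

View pics/w23.png

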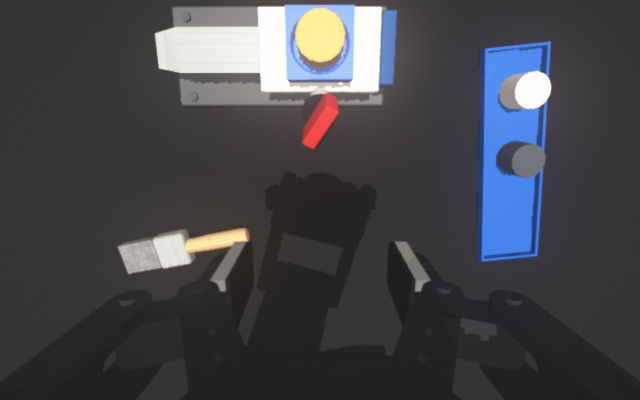

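View pics/scene23a.png

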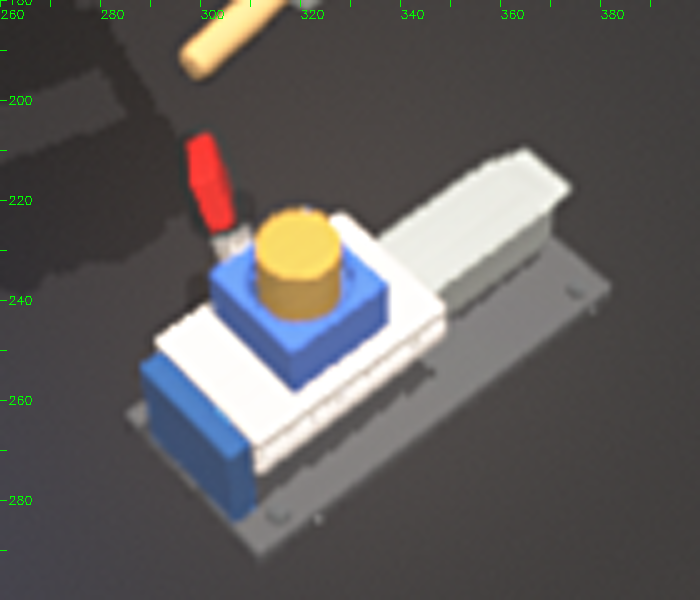

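View pics/side23a.png

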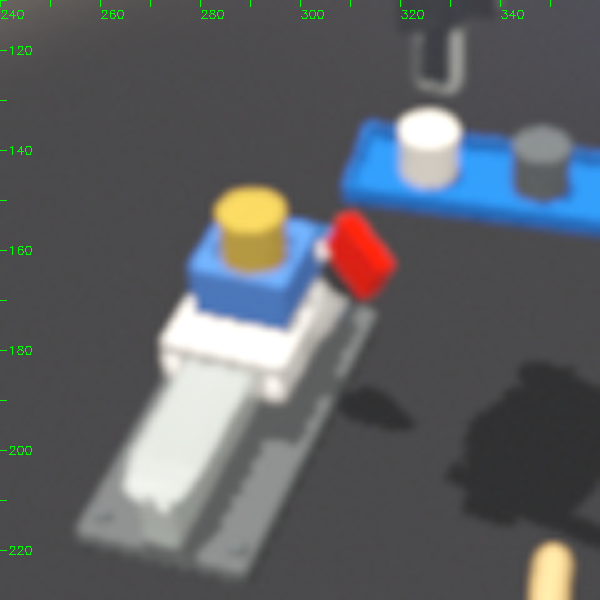

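View pics/w23a.png

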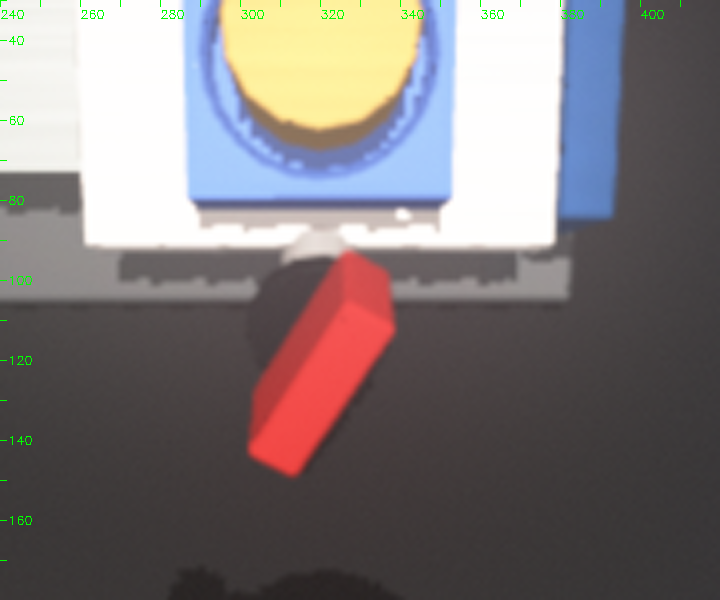

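```bash
python3 - <<'E'
from knob import *
s,c=pickle.load(open("pics/w23.pkl","rb"));pos,rot=wristpose(c,s)
U=np.array([(345,303),(395,330),(292,477),(248,453)])/4+[240,30]-.5
L=np.array([(20,6,14),(20,-6,14),(-20,-6,14),(-20,6,14)])/1000
def f(p):
    kp,kr=knobframe([C0[0]+p[1],C0[1]+p[2],C0[2]],p[0]);return (proj(c,kr.apply(L)+kp,pos,rot)-U).ravel()
r=least_squares(f,[1.26,0,0]);print(r.x.round(4),f(r.x).round(1))
# disc top: predicted ellipse centre in scene/side for seated
n=planepose([.6606,-.0847,-.1289],[0,-.05,0])[0]
for cam_ in ("scene","side"):
    print(cam_,proj(cam(cam_),[[n[0],n[1],.130],[n[0]+.002,n[1],.130],[n[0],n[1],.134]]).round(1).tolist())
E
```

```text
[ 1.2428e+00 -2.0000e-03  7.0000e-04] [ 0.1 -1.2  0.8 -0.3  0.3  1.1 -1.3  0.6]
scene [[318.4, 227.5], [319.1, 228.0], [318.3, 226.3]]
side [[290.3, 151.1], [289.6, 151.1], [290.2, 150.0]]
```

```bash
python3 -c "
from plant import *
print(sign_off())"
```

```text
the job is handed in; nothing more can be done
None
```

I slid the carrier onto the rail, knob towards the robot, until it rested against the blue stop. I then turned the knob clockwise to its end stop, seated the brass disc in the recess and let go. I handed the job in at about 26 s of the 69 s allowed.

| Check | Result |
|---|---|
| Carrier against the stop | Resisted at about 15 N on arrival; it still touches the stop in the last pictures |
| Knob tight | About 0.8 N m of resistance at the end of the turn; measured in the last wrist picture at about 1.24 rad (tight from 1.15, expected to settle near 1.26) |
| Brass disc seated | Load came off the gripper when the disc met the recess floor; it stands upright, and its top is within about 1 px of where a seated disc should be in the scene and side views |
| Other objects | The steel and white discs were still in the tray, and I never touched the brush |
| Robot clear | The gripper was well above everything at hand-in, and no contact force above about 15 N was reported |

**Camera disagreement:** the wrist camera read about 2 mm lower in x than the fixed cameras. I measured the disc and recess with the same camera, so the offset cancelled out. The stage's base-plate corners also didn't match a plate centred on the stage origin, so I located the stage from the rail and the stop instead.

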